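Set up the brooch display on the shop counter

TASK

Set up the brooch display: swing both folding legs of the wooden stand out from behind its front board until they come up against their stops, lay every loose brooch flat in a place of its own in the open case, and close the clear lid, pressing its front down until it snaps shut. When the stand is open and the case is packed and shut, lay the case on the stand: centred, its front edge (opposite the hinge) behind the two pegs of the front board, its back resting on the two legs, so that it slopes towards you. Leave the boxed candles where they are.

Things in the scene. Friction and masses are not known exactly. Their poses are not given: they have to be found in the camera images.
- stand: Wooden display stand, fixed. Own axes: x to its back, y left, z up; its front (-x) roughly faces the robot. Origin on the counter under the front board. Front board: y -52 to 52, x -11 to 7, flat top at z 33 mm, with a steel foot plate below. On the top's front edge two pegs, 7 mm thick, at x -8, y +-40, leaning 20 degrees forward, up to z 48. Two gate legs lie folded flat along its back.
- seat (a point): point on the stand where the centre of the case's underside comes to lie (25 mm behind the stand's origin, 44 mm up; axes as the stand). The case then slopes 0.35 rad (20 degrees), low at the front, long side along the board; its front bottom edge stands on the board's top against the pegs (x -4, z 33 mm), its underside lies on the legs' sloping top edges.
- left_leg (a joint): left leg of the stand, vertical hinge: 0 folded flat behind the board (start: up to 0.15), 1.1 rad out at its stop (at least 1.05 counts). Under 1 N at the tip moves it; it stays where left. Opening swings the tip from the stand's left round to its back. The leg is a frame 10 mm thick, 62 mm long, bottom edge at z 8, top edge z 39 at the hinge rising to 59 mm at the tip.
- left_leg_hinge (a point): point on the hinge axis of the left leg, 35 mm above the counter (x 13, y 18 mm in the stand's axes); axes as the stand
- left_leg_tip (a point): middle of the left leg's end post (12 mm along the leg, 10 mm thick, 8 to 56 mm above the counter), 35 mm above the counter, 56 mm from the hinge axis. Folded, the last 28 mm of the leg stick out past the board's end: push their front face backwards and follow the arc.
- right_leg (a joint): right leg of the stand, vertical hinge: 0 folded flat behind the board (start: up to 0.15), 1.1 rad out at its stop (at least 1.05 counts). Under 1 N at the tip moves it; it stays where left. Opening swings the tip from the stand's right round to its back. The leg is a frame 10 mm thick, 62 mm long, bottom edge at z 8, top edge z 39 at the hinge rising to 59 mm at the tip.
- right_leg_hinge (a point): point on the hinge axis of the right leg, 35 mm above the counter (x 13, y -18 mm in the stand's axes); axes as the stand
- right_leg_tip (a point): middle of the right leg's end post (12 mm along the leg, 10 mm thick, 8 to 56 mm above the counter), 35 mm above the counter, 56 mm from the hinge axis. Folded, the last 28 mm of the leg stick out past the board's end: push their front face backwards and follow the arc.
- case_centre (a point): Loose brooch case, 0.4 kg, 62 mm deep (x), 178 mm long (y), 36 mm high shut; the point is the centre of its dark wooden base, 18 mm high. x points to its hinge side, y left, z up; at first its front (-x) roughly faces the robot. On the base a grey bed 48 x 168 mm, top 19.5 mm above the underside, four places in a row, parted by padded ribs 2.5 mm high with short cross-pieces. Grip the shut case across its 62 mm at mid length.
- case_front (a point): middle of the front face of the case's base, 31 mm in front of its centre (opposite the hinge), 9 mm above the underside
- place_1 (a point): place 1 of 4 on the bed (counted from the case's left, +y, end), centre of its floor; places are 42.5 mm apart and 37 mm long; axes as the case. A brass clip 8 mm high stands at the bed's front edge, between places 2 and 3
- place_2 (a point): place 2 of 4 on the bed (counted from the case's left, +y, end), centre of its floor; places are 42.5 mm apart and 37 mm long; axes as the case. A brass clip 8 mm high stands at the bed's front edge, between places 2 and 3
- place_3 (a point): place 3 of 4 on the bed (counted from the case's left, +y, end), centre of its floor; places are 42.5 mm apart and 37 mm long; axes as the case. A brass clip 8 mm high stands at the bed's front edge, between places 2 and 3
- place_4 (a point): place 4 of 4 on the bed (counted from the case's left, +y, end), centre of its floor; places are 42.5 mm apart and 37 mm long; axes as the case. A brass clip 8 mm high stands at the bed's front edge, between places 2 and 3
- case_lid (a joint): clear lid of the case, 60 x 176 x 18 mm, walls 3 mm, hinged along the back; 0 shut, 1.75 rad open, leaning back at its stop (as at first). Damped: pushed over past about 1.2 rad it sinks by itself in some seconds and rests with its front bead on a spring clip at about 0.13 rad; pressing down on the front of its top (7 N, up to 15 does no harm) snaps it to 0 (below 0.04 counts), where it stays.
- lid_edge (a point): middle of the front top edge of the lid: 61 mm from the hinge axis (which runs 31 mm behind the case centre, 18 mm above the underside) along the lid and 18 mm off it, on the lid's outer face. Shut it is 36 mm above the underside; open it is the highest part of the lid. Pushing the outer face just below this edge from behind towards the front swings it over; when it has sunk, press on its top about 10 mm behind this edge.
- brooch_0_centre (a point): enamelled flower brooch, 34 mm across; its petals are 5 mm thick with a small bump in the middle (8 mm in all); centre half-way up the petals, 2.5 mm above its underside; lies face up; any grasp across it is about 33 mm wide. Two to four of the five brooches are present. The wall of the black dish tray near them is at y = -0.20 (world), its front at x = 0.475
- brooch_1_centre (a point): enamelled flower brooch, 34 mm across; its petals are 5 mm thick with a small bump in the middle (8 mm in all); centre half-way up the petals, 2.5 mm above its underside; lies face up; any grasp across it is about 33 mm wide. Two to four of the five brooches are present. The wall of the black dish tray near them is at y = -0.20 (world), its front at x = 0.475
- brooch_2_centre (a point): enamelled flower brooch, 34 mm across; its petals are 5 mm thick with a small bump in the middle (8 mm in all); centre half-way up the petals, 2.5 mm above its underside; lies face up; any grasp across it is about 33 mm wide. Two to four of the five brooches are present. The wall of the black dish tray near them is at y = -0.20 (world), its front at x = 0.475
- brooch_3_centre (a point): enamelled flower brooch, 34 mm across; its petals are 5 mm thick with a small bump in the middle (8 mm in all); centre half-way up the petals, 2.5 mm above its underside; lies face up; any grasp across it is about 33 mm wide. Two to four of the five brooches are present. The wall of the black dish tray near them is at y = -0.20 (world), its front at x = 0.475
- brooch_4_centre (a point): enamelled flower brooch, 34 mm across; its petals are 5 mm thick with a small bump in the middle (8 mm in all); centre half-way up the petals, 2.5 mm above its underside; lies face up; any grasp across it is about 33 mm wide. Two to four of the five brooches are present. The wall of the black dish tray near them is at y = -0.20 (world), its front at x = 0.475
- candle_a: boxed candle, 60 x 60 x 66 mm, stands behind between stand and case; the cabinet behind it begins at x = 0.63 (world); a bystander; origin at its underside
- candle_c: boxed candle, 56 x 56 x 66 mm, stands at the far left corner; a bystander; origin at its underside
- candle_b: boxed candle, 63 x 63 x 66 mm, stands on the right part of the counter; a bystander; origin at its underside

How it is judged (in metres and radians):
On the way:
1. with the case still down on the counter: both legs stand at their stops, every brooch lies in a place of the case, and the lid is snapped shut (value of joint each of left_leg, right_leg above 1.05 rad and value of joint case_lid below 0.04 rad and z of brooch_0_centre in the frame of case between 0.017 and 0.0265 m and (distance between brooch_0_centre and place_1 below 0.019 m or distance between brooch_0_centre and place_2 below 0.019 m or distance between brooch_0_centre and place_3 below 0.019 m or distance between brooch_0_centre and place_4 below 0.019 m) and z of brooch_1_centre in the frame of case between 0.017 and 0.0265 m and (distance between brooch_1_centre and place_1 below 0.019 m or distance between brooch_1_centre and place_2 below 0.019 m or distance between brooch_1_centre and place_3 below 0.019 m or distance between brooch_1_centre and place_4 below 0.019 m) and z of brooch_2_centre in the frame of case between 0.017 and 0.0265 m and (distance between brooch_2_centre and place_1 below 0.019 m or distance between brooch_2_centre and place_2 below 0.019 m or distance between brooch_2_centre and place_3 below 0.019 m or distance between brooch_2_centre and place_4 below 0.019 m) and z of brooch_3_centre in the frame of case between 0.017 and 0.0265 m and (distance between brooch_3_centre and place_1 below 0.019 m or distance between brooch_3_centre and place_2 below 0.019 m or distance between brooch_3_centre and place_3 below 0.019 m or distance between brooch_3_centre and place_4 below 0.019 m) and z of brooch_4_centre in the frame of case between 0.017 and 0.0265 m and (distance between brooch_4_centre and place_1 below 0.019 m or distance between brooch_4_centre and place_2 below 0.019 m or distance between brooch_4_centre and place_3 below 0.019 m or distance between brooch_4_centre and place_4 below 0.019 m) and height (world z) of case_centre below 0.02 m), for 0.2 s.
At the end, for the whole second after the job is handed in: Legs at their stops (above 1.05 rad); every brooch flat in a place of the case, within 19 mm of its centre; lid shut (below 0.04 rad); case on the stand behind the pegs, within 30 mm of its middle sideways and about 12 mm front to back, sloping 0.25 to 0.45 rad, at rest (value of joint each of left_leg, right_leg above 1.05 rad and value of joint case_lid below 0.04 rad and z of brooch_0_centre in the frame of case between 0.017 and 0.0265 m and (distance between brooch_0_centre and place_1 below 0.019 m or distance between brooch_0_centre and place_2 below 0.019 m or distance between brooch_0_centre and place_3 below 0.019 m or distance between brooch_0_centre and place_4 below 0.019 m) and z of brooch_1_centre in the frame of case between 0.017 and 0.0265 m and (distance between brooch_1_centre and place_1 below 0.019 m or distance between brooch_1_centre and place_2 below 0.019 m or distance between brooch_1_centre and place_3 below 0.019 m or distance between brooch_1_centre and place_4 below 0.019 m) and z of brooch_2_centre in the frame of case between 0.017 and 0.0265 m and (distance between brooch_2_centre and place_1 below 0.019 m or distance between brooch_2_centre and place_2 below 0.019 m or distance between brooch_2_centre and place_3 below 0.019 m or distance between brooch_2_centre and place_4 below 0.019 m) and z of brooch_3_centre in the frame of case between 0.017 and 0.0265 m and (distance between brooch_3_centre and place_1 below 0.019 m or distance between brooch_3_centre and place_2 below 0.019 m or distance between brooch_3_centre and place_3 below 0.019 m or distance between brooch_3_centre and place_4 below 0.019 m) and z of brooch_4_centre in the frame of case between 0.017 and 0.0265 m and (distance between brooch_4_centre and place_1 below 0.019 m or distance between brooch_4_centre and place_2 below 0.019 m or distance between brooch_4_centre and place_3 below 0.019 m or distance between brooch_4_centre and place_4 below 0.019 m) and x of case_centre in the frame of stand between 0.009 and 0.034 m and y of case_centre in the frame of stand between -0.03 and 0.03 m and z of case_centre in the frame of stand between 0.044 and 0.061 m and x of case_front in the frame of stand below 0.008 m and angle between case's own z axis and vertical between 0.25 and 0.45 rad and linear speed of case below 0.01 m/s); the robot touches nothing.
It fails at once if a boxed candle was shifted by more than 3 cm (distance of any of candle_a, candle_b, candle_c from where it was at the start of the episode above 0.03 m).
Of brooch_0, brooch_1, brooch_2, brooch_3, brooch_4 only 2 to 4 are there at a start; the rules pass over those that are not, and their reading is None.
At some moment in a run one of brooch_0, brooch_1, brooch_2, brooch_3, brooch_4 may be knocked a few centimetres aside while the robot is not near it.
Once in a run the grip may slacken for a moment while it holds something.
It also fails if it takes over 210 s, if anything falls off the work surface, if the arm or the gripper's body presses on something with over 40 N, if the wrist force passes 120 N, or if a joint passes its speed limit or range.

ROBOT

A 6-joint arm with a two-finger parallel gripper is mounted at the origin on a cart in front of the work surface, level with it; the furniture and walls round the work are solid. World frame = base frame: x ahead of the robot, y to its left, z up, the work surface at z = 0. Lengths are in m, angles in degrees, forces in N, time in s.
With the tool pointing down it reaches from about 0.4 to 0.825 m from the base axis. Payload 7 kg.
Tool frame: the origin (TCP) lies on the centre line of the jaws, within the pads' length; the fingertips stand 11 mm ahead of it and the grasp point (between the pads) lies 8 mm behind it; z points along the fingers, y is the line along which they close (so a half turn about z gives the same grasp; the last joint's range is limited). The gripper opens to 88 mm and grips with 3 to 60 N. Pads are 19 mm wide; open, the fingers measure 130 mm over their backs; the gripper's body (78 mm by 193 mm) begins 47 mm behind the grasp point.
Start: joints at [-53.107, 20.546, 0.682, 0, -70.136, -16.507], TCP at [0.235, -0.633, 0.201] pointing down, gripper open.
Joint ranges: [-176.03, 176.03], [-82.01, 121.73], [-58.28, 71.71], [-173.87, 95.51], [-174.79, -0.11], [-173.66, 173.66]. Speed limits (degrees/s): [136.94, 136.94, 172.46, 180, 180, 180].

INTERFACE

Orientations are given as [roll, pitch, yaw] about the fixed x, y, z axes, in that order (R = Rz(yaw) Ry(pitch) Rx(roll)).
In Python, from plant import r, capture, camera_model, job gives the robot as it stands.
- The arm moves only by the tool drive_tool, never from a script. Its argument "increments" is a list that holds one entry, the list of rows, each a list of 5 numbers: the gripper's target within -1 to 1 (fully open at 1, half-way at 0, shut at -1), then the shift along the tool's x, y, z scaled (see below), then the turn about the tool's z scaled (see below). In form: [[[gripper, tx, ty, tz, roll], ...]]. A call has 1 to 5 rows; each row is the pose to reach, as a shift and turn from the pose commanded when the call began, along the tool's axes at that moment, turning the shorter way round; what a row does not reach only later rows make up. The controller multiplies each number of a shift by 120 mm and each number of a turn by 360 degrees. A row lasts 1/8 s, in which the tool goes at most 62.5 mm and 10.7 degrees, less where a joint would pass 70% of its speed; a pose out of reach is approached as far as the arm can. A call with a number of a shift or a turn outside -1 to 1 is refused whole. A call with a gripper value outside its range is refused whole. The fingers move at their own pace and stop on an object; "squeeze" is the grip in N (left out, the last holds). Time passes only in rows, so rows that repeat a pose let the fingers close. It gives the time, the measured TCP pose, the force, the opening and the grip force at its end, in the units of the state.
- r.get_state(): the state, without advancing time (a new reading comes with each control period).
- capture(name): name is "side" or "top"; returns the picture (480x640x3 uint8, red, green, blue); there is no depth.
- camera_model(name): a dict with "camera_matrix" (3x3 intrinsics, pixels), "rvec" (rotation vector, rad) and "tvec" (3), from world to camera coordinates, as OpenCV has them. Camera axes: x right, y down, z forward; pixel columns grow to the right and rows downward; lengths in m; the calibration is good to about 2 mm. A picture is of the moment at which its call begins. camera_model takes no time and is no camera call.
- job.close_job(): hands the job in; it is judged then, once.
The state is a dict: "time_s": time; "joints": joint angles; "qd": joint speeds; "joint_torque": joint torques, N m; "tcp_pos": TCP position; "eef_rot": TCP orientation; "contact_force": force on the tool from outside, world axes, zero at the start; "moment": the same for the moment, N m; "gripper_width": finger opening in m; "gripper_force": force on a finger pad.
Only numpy, scipy, OpenCV 4.12 (cv2) and the standard library are available. Lean on these libraries where they do the work, as an engineer would, in place of code of your own. Each camera call takes 0.05 s, during which the arm holds its last target. There are 200 camera calls.

## Working session

There is one attempt and no reset: what is moved stays moved. The work goes in short steps, Python scripts to look and compute and a tool call to move; the robot and the scene stay as the last step left them, time stands still between calls to the robot, and variables do not carry over. Pictures are saved under pics/ and viewed, at most 14 in all, crops included, and the job is handed in when it is done.

Besides the shell and the picture viewer there is one more tool, called after "Emit:" as a command line: name --argument value ..., lists and objects as JSON in quotes. drive_tool: Moves the arm, as the interface text tells. Its arguments: {"type":"object","properties":{"increments":{"type":"array"},"squeeze":{"type":"number"}},"required":["increments"]}

```bash
ls; mkdir -p pics; python3 - <<'E'
from plant import r,capture,camera_model,job
import cv2
print(r.get_state())
for n in("top","side"):
    cv2.imwrite(f"pics/{n}0.png",capture(n)[:,:,::-1]); print(camera_model(n))
E
```

```text
pics
{'time_s': 0.0, 'joints': array([-5.31073269e+01,  2.05900864e+01,  6.32541623e-01, -1.94841517e-02,
       -7.01354621e+01, -1.65056504e+01]), 'qd': array([ 0.01749507,  0.02351629,  0.05883855, -0.02201245,  0.10915886,
        0.03021254]), 'joint_torque': array([ 1.15142561e-04, -5.82725573e+01,  2.93065470e+01,  6.99709922e+00,
        7.22651108e-03, -1.63213567e-04]), 'tcp_pos': array([ 0.23490561, -0.63223042,  0.19983059]), 'eef_rot': array([ 1.79905622e+02, -8.86511099e-03, -1.59619606e+02]), 'contact_force': array([ 0.42977252, -0.41413775, -0.86635715]), 'moment': array([-0.01031476, -0.02241309,  0.01512971]), 'gripper_force': 0.0, 'gripper_width': 0.08767703495244371}
{'camera_matrix': array([[578.65031817,   0.        , 322.08493278],
       [  0.        , 578.65031817, 238.06095578],
       [  0.        ,   0.        ,   1.        ]]), 'rvec': array([ 2.17312478, -2.17959408,  0.05865474]), 'tvec': array([-0.01863302,  0.47973475,  1.59174102])}
{'camera_matrix': array([[444.81499598,   0.        , 319.06740953],
       [  0.        , 444.81499598, 244.48605663],
       [  0.        ,   0.        ,   1.        ]]), 'rvec': array([ 0.23604729, -2.83940248,  1.2018161 ]), 'tvec': array([0.44825252, 0.10290932, 1.39094388])}
```

View pics/top0.png

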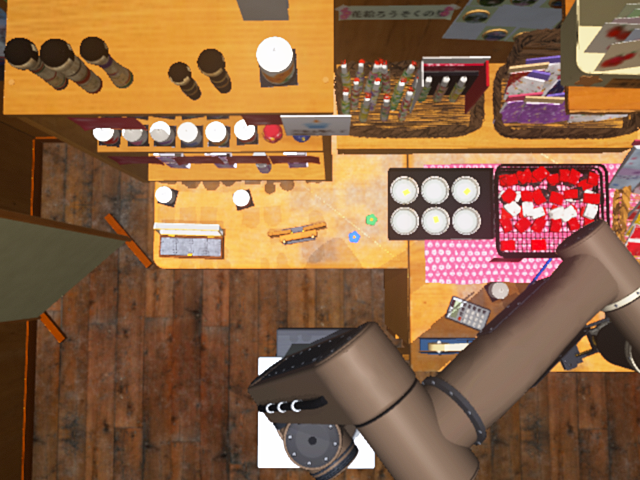

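View pics/side0.png

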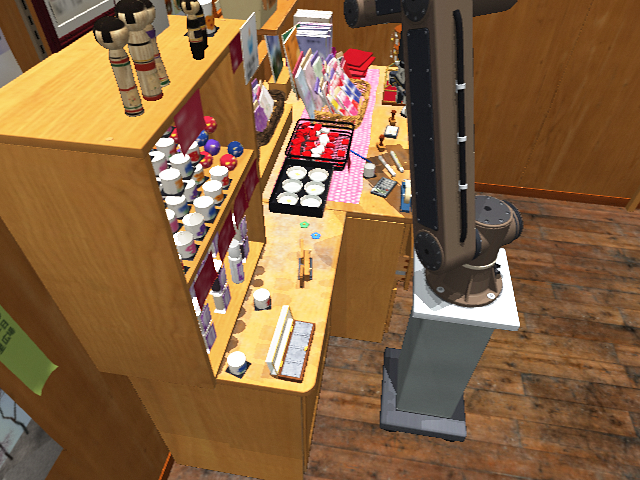

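```bash
cat > h.py <<'E'
from plant import r,capture,camera_model,job
import cv2,numpy as np
def p2w(n,u,v,z):
    m=camera_model(n);R=cv2.Rodrigues(m['rvec'])[0];c=-R.T@m['tvec']
    d=R.T@np.linalg.inv(m['camera_matrix'])@np.array([u,v,1.]);return c+d*(z-c[2])/d[2]
def w2p(n,P):
    m=camera_model(n);return cv2.projectPoints(np.array(P,float).reshape(-1,3),m['rvec'],m['tvec'],m['camera_matrix'],None)[0].reshape(-1,2)
def crop(n,u0,v0,u1,v1,k,out,img=None):
    im=capture(n) if img is None else img
    cv2.imwrite(out,cv2.resize(im[v0:v1,u0:u1,::-1],None,fx=k,fy=k,interpolation=cv2.INTER_CUBIC))
def tri(uvt,uvs):
    P=[]
    for n in("top","side"):
        m=camera_model(n);P.append(m['camera_matrix']@np.c_[cv2.Rodrigues(m['rvec'])[0],m['tvec']])
    X=cv2.triangulatePoints(P[0],P[1],np.array(uvt,float).reshape(2,1),np.array(uvs,float).reshape(2,1));return X[:3,0]/X[3,0]
def dock(): # state + yaw
    s=r.get_state();print(round(s['time_s'],2),s['tcp_pos'].round(4),s['eef_rot'].round(1),s['contact_force'].round(1),round(s['gripper_width'],4),s['gripper_force'])
    return s
E
python3 - <<'E'
from h import *
a=capture("top");b=capture("side")
# stack two crops of the top
c1=cv2.resize(a[200:265,145:245],None,fx=5,fy=5,interpolation=2);c2=cv2.resize(a[205:265,255:385],None,fx=5,fy=5,interpolation=2)
o=np.zeros((600,800,3),np.uint8)
c1=cv2.resize(a[205:265,145:235],None,fx=5,fy=5,interpolation=2)
o[:300,:450]=c1;o[300:600,:650]=c2
cv2.imwrite("pics/c1.png",o[:,:,::-1])
crop("side",210,210,340,390,4,"pics/s1.png",b) if 0 else crop("side",220,215,340,385,3.5,"pics/s1.png",b)
E
```

```text
(no output)
```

View pics/c1.png

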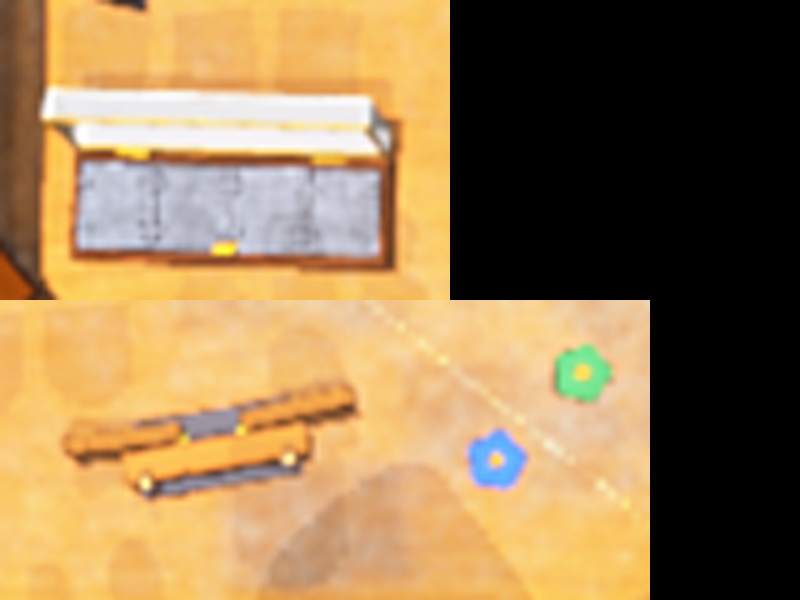

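View pics/s1.png

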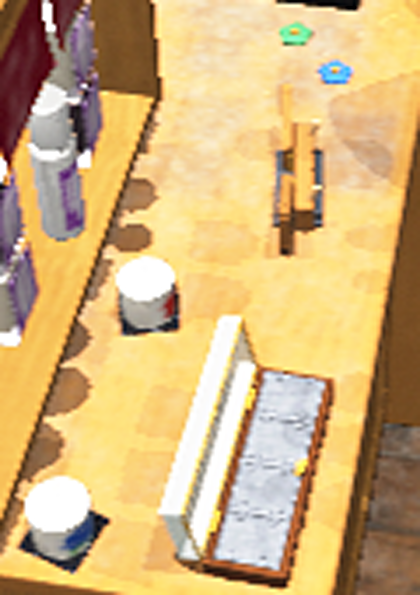

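```bash
python3 - <<'E'
from h import *
f=lambda n,u,v,z:print(n,p2w("top",u,v,z).round(4))
A=lambda x,y:(145+x/5,205+y/5)
B=lambda x,y:(255+x/5,205+(y-300)/5)
S=lambda x,y:(220+x/3.5,215+y/3.5)
for q in[(78,163),(380,168),(378,255),(77,248)]: f("bed",*A(*q),.0195)
f("clip",*A(223,247),.026)
for q in[(147,483),(289,458)]: f("peg",*B(*q),.045)
for q in[(582,373),(496,460)]: f("brooch",*B(*q),.007)
for q in[(66,435),(354,390)]: f("tip",*B(*q),.055)
print("side")
for q in[(323,378),(258,372),(216,566),(288,570)]: print("bedS",p2w("side",*S(*q),.0195).round(4))
print("clipS",p2w("side",*S(302,467),.026).round(4))
for q in[(296,34),(336,72)]: print("brS",p2w("side",*S(*q),.007).round(4))
print("candle",p2w("side",*S(146,275),.066),p2w("side",*S(57,505),.066))
E
```

```text
bed [0.4824 0.4305 0.0195]
bed [0.479  0.2614 0.0195]
bed [0.4305 0.262  0.0195]
bed [0.435  0.4302 0.0195]
clip [0.435 0.347 0.026]
peg [0.4683 0.0825 0.045 ]
peg [0.4818 0.0048 0.045 ]
brooch [ 0.5317 -0.1581  0.007 ]
brooch [ 0.483  -0.1097  0.007 ]
tip [0.494  0.1259 0.055 ]
tip [ 0.518  -0.0309  0.055 ]
side
bedS [0.4309 0.264  0.0195]
bedS [0.4828 0.267  0.0195]
bedS [0.4786 0.4383 0.0195]
bedS [0.4272 0.4327 0.0195]
clipS [0.4318 0.3512 0.026 ]
brS [ 0.5294 -0.1495  0.007 ]
brS [ 0.4812 -0.1019  0.007 ]
candle [0.58220395 0.22225056 0.066     ] [0.59162329 0.43590279 0.066     ]
```

The pictures show:

| Item | Top view pixel(s) | World position |
|---|---|---|
| Green brooch | (371,220) | about (0.532, -0.158) |
| Blue brooch | (354,237) | about (0.483, -0.110) |
| Stand pegs | (284,242) and (313,237) | stand origin about (0.486, 0.046), yaw 10° |
| Case clip | (190,254) | case centre about (0.457, 0.347), yaw -1.4° |

Only these two brooches are visible. I'll move to above the green one.

Emit:
drive_tool --increments '[[[1,-0.9,0.7,0,0],[1,-0.9,0.7,0,0],[1,-0.9,0.7,0,0]]]' --squeeze 10

```text
time_s: 0.57
tcp_pos: [0.3086, -0.5138, 0.2012]
eef_rot: [-180.0, 0.0, -159.4]
contact_force: [0.1, -1.1, 0.8]
gripper_width: 0.0877
gripper_force: 0.0
```

Emit:
drive_tool --increments '[[[1,-0.9,0.7,0,0],[1,-0.9,0.7,0,0],[1,-0.9,0.7,0,0]]]'

```text
time_s: 0.95
tcp_pos: [0.3805, -0.3978, 0.2011]
eef_rot: [-180.0, 0.0, -159.4]
contact_force: [-0.4, -0.8, 0.1]
gripper_width: 0.0874
gripper_force: 0.0
```

Emit:
drive_tool --increments '[[[1,-0.9,0.7,0,0],[1,-0.9,0.7,0,0],[1,-0.9,0.7,0,0]]]'

```text
time_s: 1.32
tcp_pos: [0.4525, -0.2819, 0.2008]
eef_rot: [-180.0, 0.0, -159.5]
contact_force: [-0.2, -0.9, -0.5]
gripper_width: 0.0877
gripper_force: 0.0
```

Emit:
drive_tool --increments '[[[1,-0.9,0.7,0,-0.1933],[1,-0.9,0.7,0,-0.1933],[1,-0.9,0.7,0,-0.1933],[1,-0.9,0.7,0,-0.1933],[1,-0.9,0.7,0,-0.1933]]]'

```text
time_s: 1.95
tcp_pos: [0.5229, -0.1682, 0.2005]
eef_rot: [180.0, -0.0, -105.6]
contact_force: [0.2, -0.1, -0.5]
gripper_width: 0.0879
gripper_force: 0.0
```

```bash
cat >> h.py <<'E'
def mv(P,yaw=None,s=None):
    """row numbers from the present pose to P (world), yaw (deg)"""
    s=s or r.get_state();w=np.radians(s['eef_rot'][2]);d=(np.array(P)-s['tcp_pos'])/.12
    t=[d[0]*np.cos(w)+d[1]*np.sin(w),d[0]*np.sin(w)-d[1]*np.cos(w),-d[2]]
    a=0 if yaw is None else -((yaw-s['eef_rot'][2]+180)%360-180)/360
    print(np.round(t+[a],3).tolist())
def br(name,region):
    """blobs of blue/green brooches, world positions"""
    u0,v0,u1,v1=region;h=cv2.cvtColor(capture(name)[v0:v1,u0:u1],cv2.COLOR_RGB2HSV)
    for c,lo,hi in(("green",45,80),("blue",100,125)):
        m=cv2.inRange(h,(lo,110,110),(hi,255,255));n,_,st,ce=cv2.connectedComponentsWithStats(m)
        for i in range(1,n):
            if st[i,4]>8: print(name,c,st[i,4],(ce[i]+[u0,v0]).round(1),p2w(name,*(ce[i]+[u0,v0]),.005).round(4))
E
python3 -c "
from h import *
br('top',(150,195,400,270));br('side',(240,200,340,390))
mv([.5317,-.156,.1],-90)
"
```

```text
top blue 74 [353.7 236.7] [ 0.484  -0.1085  0.005 ]
side green 21 [303.4 225. ] [ 0.5337 -0.1498  0.005 ]
side blue 39 [315.3 235.6] [ 0.4839 -0.1036  0.005 ]
side blue 23 [242.3 367.3] [0.5872 0.4212 0.005 ]
[-0.119, -0.043, 0.838, -0.044]
```

Emit:
drive_tool --increments '[[[1,-0.135,-0.05,0.838,-0.044],[1,-0.135,-0.05,0.838,-0.044],[1,-0.135,-0.05,0.838,-0.044]]]'

```text
time_s: 2.42
tcp_pos: [0.531, -0.1539, 0.0975]
eef_rot: [179.6, -0.0, -90.4]
contact_force: [0.9, -0.2, 0.3]
gripper_width: 0.0877
gripper_force: 0.0
```

```bash
python3 -c "
from h import *
dock()
mv([.5325,-.155,.0135],-90)
"
```

```text
2.42 [ 0.531  -0.1539  0.0975] [179.6  -0.  -90.4] [ 0.9 -0.2  0.3] 0.0877 0.0
[0.009, -0.013, 0.7, -0.001]
```

Emit:
drive_tool --increments '[[[1,0.009,-0.013,0.68,0],[1,0.009,-0.013,0.68,0],[1,0.009,-0.013,0.69,0]]]'

```text
time_s: 2.8
tcp_pos: [0.535, -0.1552, 0.0178]
eef_rot: [180.0, -0.0, -90.3]
contact_force: [-0.4, 0.8, 0.1]
gripper_width: 0.0874
gripper_force: 0.0
```

Emit:
drive_tool --increments '[[[-1,0,0,0,0],[-1,0,0,0,0],[-1,0,0,0,0],[-1,0,0,0,0],[-1,0,0,0,0]]]' --squeeze 15

```text
time_s: 3.42
tcp_pos: [0.5348, -0.1544, 0.0176]
eef_rot: [-180.0, 0.0, -90.1]
contact_force: [-0.2, 0.5, 0.5]
gripper_width: 0.0434
gripper_force: 0.0
```

Emit:
drive_tool --increments '[[[-0.1,0,0,0.033,0],[-0.1,0,0,0.033,0],[-1,0,0,0.033,0],[-1,0,0,0.033,0],[-1,0,0,0.033,0]]]'

```text
time_s: 4.05
tcp_pos: [0.5348, -0.1544, 0.0135]
eef_rot: [-180.0, 0.0, -90.1]
contact_force: [0.4, -0.1, -0.5]
gripper_width: 0.0148
gripper_force: 0.0
```

Emit:
drive_tool --increments '[[[-1,0,0,0,0],[-1,0,0,0,0],[-1,0,0,0,0]]]'

```text
time_s: 4.42
tcp_pos: [0.5348, -0.1544, 0.0135]
eef_rot: [-180.0, 0.0, -90.1]
contact_force: [-0.3, 0.6, -0.1]
gripper_width: 0.0003
gripper_force: 0.0
```

Emit:
drive_tool --increments '[[[0,0,0,-0.8,0],[0,0.3,0,-0.8,0],[1,0.8,0,-0.8,0],[1,0.8,0,-0.8,0]]]'

```text
time_s: 4.92
tcp_pos: [0.5344, -0.2535, 0.1098]
eef_rot: [-180.0, -0.0, -90.3]
contact_force: [-0.4, 0.4, -1.0]
gripper_width: 0.035
gripper_force: 0.0
```

```bash
python3 -c "
from h import *
a=capture('top');b=capture('side')
o=np.zeros((480,800,3),np.uint8)
o[:,:400]=cv2.resize(a[190:286,320:400],(400,480),interpolation=2);o[:,400:]=cv2.resize(b[195:255,280:330],(400,480),interpolation=2)
cv2.imwrite('pics/b1.png',o[:,:,::-1])
br('top',(150,195,400,270));br('side',(240,200,340,390));dock()
"
```

```text
top green 50 [370.8 219.4] [ 0.5326 -0.1566  0.005 ]
top blue 13 [357.7 237.2] [ 0.4827 -0.1195  0.005 ]
side green 29 [303.7 224.4] [ 0.5331 -0.1526  0.005 ]
side blue 39 [315.3 235.6] [ 0.4839 -0.1036  0.005 ]
side blue 24 [242.4 367.3] [0.587  0.4214 0.005 ]
5.12 [ 0.5344 -0.2498  0.1091] [180.   0. -90.] [-0.1  0.6  0.1] 0.051 0.0
```

View pics/b1.png

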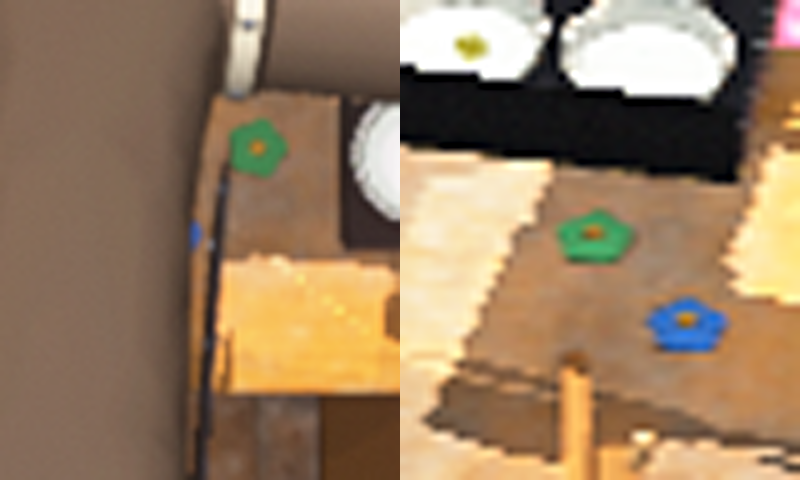

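The green brooch is still at (371,219) top and (304,224) side. The fingers closed above its petals, so I'll go again and start lower.

Emit:
drive_tool --increments '[[[1,-0.79,0,0.3,0],[1,-0.79,0,0.3,0],[1,-0.79,0,0.3,0],[1,-0.79,0,0.3,0]]]'

```text
time_s: 5.62
tcp_pos: [0.5352, -0.1548, 0.0737]
eef_rot: [-180.0, -0.0, -89.9]
contact_force: [0.5, -0.4, -0.2]
gripper_width: 0.0865
gripper_force: 0.0
```

```bash
python3 -c "
from h import *
dock()
mv([.533,-.1545,.0125],-90)
"
```

```text
5.62 [ 0.5352 -0.1548  0.0737] [-180.    -0.   -89.9] [ 0.5 -0.4 -0.2] 0.0865 0.0
[-0.002, 0.018, 0.51, 0.0]
```

Emit:
drive_tool --increments '[[[1,0,0,0.508,0],[1,0,0,0.508,0],[1,0,0,0.508,0],[1,0,0,0.508,0]]]'

```text
time_s: 6.12
tcp_pos: [0.5363, -0.1559, 0.0146]
eef_rot: [-179.8, -0.0, -90.1]
contact_force: [0.4, -0.1, -0.7]
gripper_width: 0.0876
gripper_force: 0.0
```

Emit:
drive_tool --increments '[[[1,0,0,0.017,0],[1,0,0,0.017,0],[-1,0,0,0.017,0],[-1,0,0,0.017,0],[-1,0,0,0.017,0]]]'

```text
time_s: 6.75
tcp_pos: [0.5348, -0.1556, 0.0104]
eef_rot: [180.0, -0.0, -90.1]
contact_force: [-0.6, 0.2, 0.8]
gripper_width: 0.0632
gripper_force: 0.0
```

Emit:
drive_tool --increments '[[[-1,0,0,0,0],[-1,0,0,0,0],[-1,0,0,0,0],[-1,0,0,0,0],[-1,0,0,0,0]]]'

```text
time_s: 7.38
tcp_pos: [0.5348, -0.1556, 0.0104]
eef_rot: [-180.0, -0.0, -90.1]
contact_force: [0.0, 0.2, -0.4]
gripper_width: 0.013
gripper_force: 0.0
```

```bash
python3 -c "
from h import *
crop('side',270,190,340,250,10,'pics/b2.png')
s=dock();print(w2p('side',s['tcp_pos']-[0,0,.011]))
br('side',(240,200,340,300))
"
```

```text
7.42 [ 0.5348 -0.1556  0.0104] [180.    0.  -90.1] [ 0.4 -0.2 -0.8] 0.0091 0.0
[[303.40264795 225.01259881]]
side blue 37 [315.2 235.7] [ 0.484  -0.1029  0.005 ]
```

View pics/b2.png

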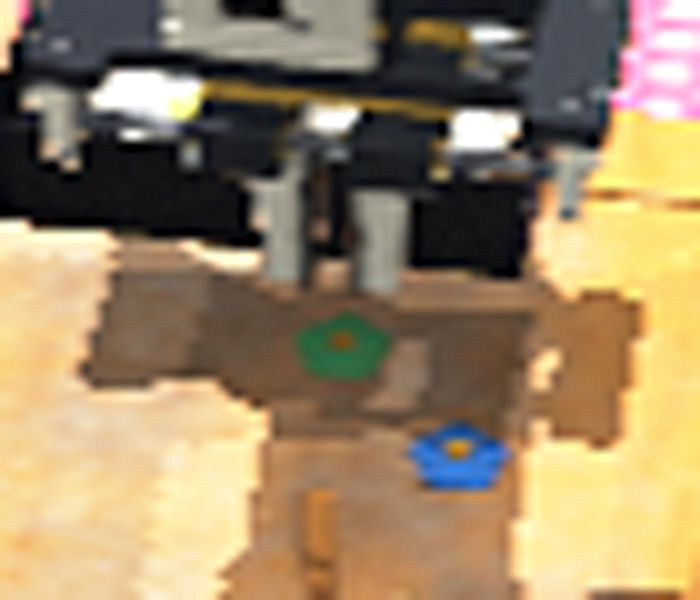

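The side view shows the fingertips near (303,219), about 6 px above where the measured pose puts them (303,225), with the green brooch untouched below at (304,225). The fingers still seem to hover, so I'll probe downward in small steps.

Emit:
drive_tool --increments '[[[0.5,0,0,0,0],[0.5,0,0,0.02,0],[0.5,0,0,0.03,0],[0.5,0,0,0.03,0],[0.5,0,0,0.03,0]]]'

```text
time_s: 8.1
tcp_pos: [0.5348, -0.1556, 0.0068]
eef_rot: [180.0, -0.0, -90.1]
contact_force: [0.7, 0.1, 0.7]
gripper_width: 0.0496
gripper_force: 0.0
```

Emit:
drive_tool --increments '[[[0.8,0,0,0.02,0],[0.8,0,0,0.04,0],[0.8,0,0,0.04,0],[0.8,0,0,0.04,0],[0.8,0,0,0.04,0]]]'

```text
time_s: 8.72
tcp_pos: [0.5348, -0.1556, 0.0021]
eef_rot: [-180.0, -0.0, -90.1]
contact_force: [-0.4, -0.0, 0.1]
gripper_width: 0.0787
gripper_force: 0.0
```

```bash
python3 -c "
from h import *
s=dock();print(s['joints'],s['joint_torque'])
crop('side',270,190,340,250,10,'pics/b3.png')
"
```

```text
8.72 [ 0.5348 -0.1556  0.0021] [-180.    -0.   -90.1] [-0.4 -0.   0.1] 0.0787 0.0
[ 3.91804476e+00  2.16003159e+01 -2.78447877e+01  8.83681539e-04
 -4.05531069e+01 -3.97827092e+00] [-1.50206673e-03 -5.05586314e+01  2.02808189e+01  4.83461380e+00
  3.04570317e-02 -1.67904125e-05]
```

View pics/b3.png

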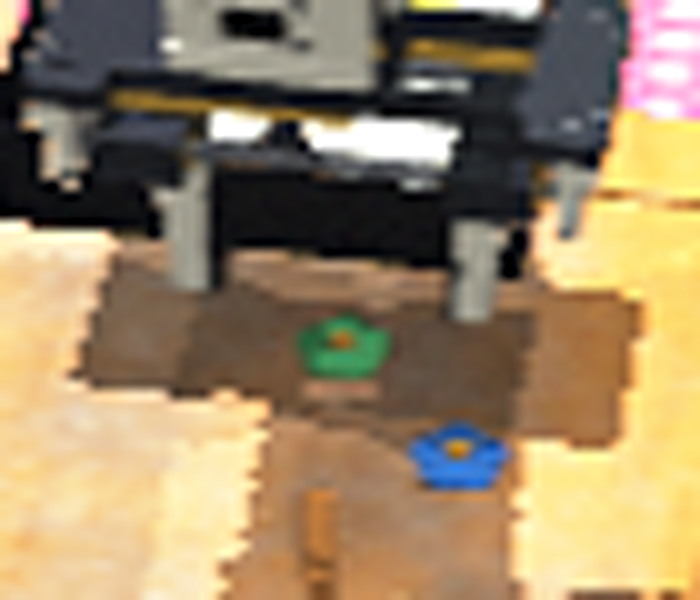

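Still no contact. The finger mid-point is at (303,220), a few px above the brooch. I'll keep lowering in checked steps.

Emit:
drive_tool --increments '[[[1,0,0,0.03,0],[1,0,0,0.05,0],[1,0,0,0.05,0],[1,0,0,0.05,0]]]'

```text
time_s: 9.28
tcp_pos: [0.5348, -0.1556, -0.004]
eef_rot: [180.0, -0.0, -90.1]
contact_force: [-0.9, 0.4, 0.3]
gripper_width: 0.0876
gripper_force: 0.0
```

```bash
python3 -c "
from h import *
for u,v in [(289.2,219),(317,221.8),(303.1,220.4)]: print(p2w('side',u,v,0),p2w('side',u,v,.015))
for z in(-.01,0,.01,.02,.03): print(z,w2p('side',[.5348,-.1556,z]))
"
```

```text
[ 0.59014831 -0.17771125  0.        ] [ 0.58608826 -0.16085115  0.015     ]
[ 0.49054572 -0.18013751  0.        ] [ 0.48792667 -0.16324232  0.015     ]
[ 0.54020955 -0.17892773  0.        ] [ 0.53687198 -0.16205004  0.015     ]
-0.01 [[303.41856055 227.02246159]]
0 [[303.38866505 224.89611253]]
0.01 [[303.35850078 222.75064709]]
0.02 [[303.3280641  220.58580634]]
0.03 [[303.29735131 218.40132661]]
```

Emit:
drive_tool --increments '[[[1,0,0,0.03,0],[1,0,0,0.05,0],[1,0,0,0.05,0],[1,0,0,0.05,0]]]'

```text
time_s: 9.78
tcp_pos: [0.5348, -0.1556, -0.0099]
eef_rot: [-180.0, -0.0, -90.1]
contact_force: [-0.1, 0.1, -0.2]
gripper_width: 0.0875
gripper_force: 0.0
```

Emit:
drive_tool --increments '[[[1,0,0,0.015,0],[1,0,0,0.025,0],[1,0,0,0.025,0],[1,0,0,0.025,0]]]'

```text
time_s: 10.28
tcp_pos: [0.5348, -0.1556, -0.0129]
eef_rot: [-180.0, -0.0, -90.1]
contact_force: [-0.2, -0.5, -0.0]
gripper_width: 0.0878
gripper_force: 0.0
```

```bash
python3 -c "
from h import *
s=dock()
crop('side',270,190,340,250,10,'pics/b4.png')
"
```

```text
10.28 [ 0.5348 -0.1556 -0.0129] [-180.    -0.   -90.1] [-0.2 -0.5 -0. ] 0.0878 0.0
```

View pics/b4.png

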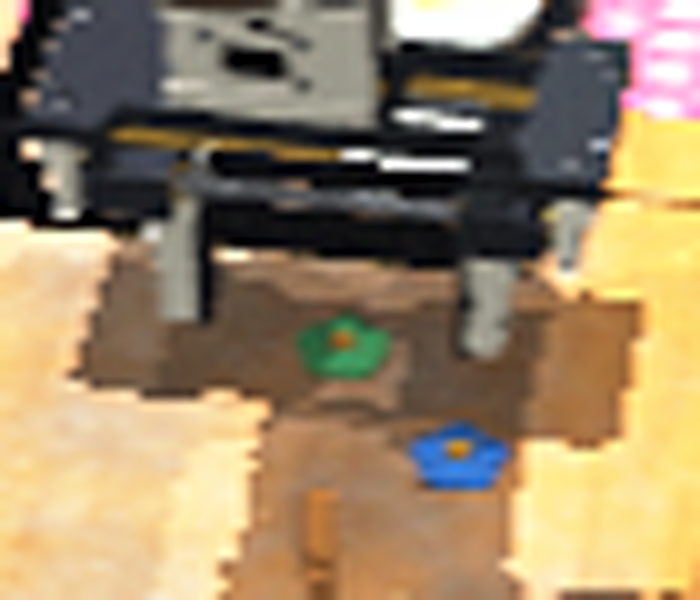

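The finger mid-point is now at (303.6,223.6), nearly level with the brooch. The tool reads about 30 mm lower than it really is, so I'll find the counter by touch.

Emit:
drive_tool --increments '[[[1,0,0,0.015,0],[1,0,0,0.025,0],[1,0,0,0.025,0],[1,0,0,0.025,0]]]'

```text
time_s: 10.82
tcp_pos: [0.5348, -0.1556, -0.016]
eef_rot: [180.0, -0.0, -90.1]
contact_force: [-0.4, 0.6, -0.1]
gripper_width: 0.0876
gripper_force: 0.0
```

Emit:
drive_tool --increments '[[[1,0,0,0.008,0],[1,0,0,0.016,0],[1,0,0,0.016,0],[1,0,0,0.016,0]]]'

```text
time_s: 11.32
tcp_pos: [0.5348, -0.1556, -0.0179]
eef_rot: [180.0, -0.0, -90.1]
contact_force: [0.3, -0.1, 0.2]
gripper_width: 0.0878
gripper_force: 0.0
```

Emit:
drive_tool --increments '[[[-0.5,0,0,0,0],[-0.5,0,0,0,0],[-0.5,0,0,0,0],[-0.5,0,0,0,0],[-0.5,0,0,0,0]]]'

```text
time_s: 11.95
tcp_pos: [0.5348, -0.1556, -0.0179]
eef_rot: [180.0, -0.0, -90.1]
contact_force: [0.8, -0.2, 0.3]
gripper_width: 0.0432
gripper_force: 0.0
```

Emit:
drive_tool --increments '[[[-0.5,0,0,0,0],[-0.5,0,0,0,0],[-0.5,0,0,0,0],[-0.5,0,0,0,0]]]'

```text
time_s: 12.45
tcp_pos: [0.5348, -0.1556, -0.0179]
eef_rot: [180.0, 0.0, -90.1]
contact_force: [0.1, 1.0, 0.3]
gripper_width: 0.022
gripper_force: 0.0
```

Emit:
drive_tool --increments '[[[1,0,0,0,0],[1,0,0,0,0],[1,0,0,0,0],[1,0,0,0.015,0],[1,0,0,0.025,0]]]'

```text
time_s: 13.08
tcp_pos: [0.5347, -0.1556, -0.021]
eef_rot: [180.0, 0.0, -90.1]
contact_force: [-0.3, -1.0, -0.0]
gripper_width: 0.0665
gripper_force: 0.0
```

Emit:
drive_tool --increments '[[[1,0,0,0,0],[1,0,0,0.01,0],[1,0,0,0.02,0],[1,0,0,0.02,0]]]'

```text
time_s: 13.58
tcp_pos: [0.5347, -0.1556, -0.0234]
eef_rot: [180.0, 0.0, -90.1]
contact_force: [-1.0, 1.8, 0.0]
gripper_width: 0.0877
gripper_force: 0.0
```

```bash
python3 -c "
from h import *
s=dock();print(s['joints'])
crop('side',270,190,340,250,10,'pics/b5.png')
br('side',(240,200,340,300))
"
```

```text
13.57 [ 0.5347 -0.1556 -0.0234] [180.    0.  -90.1] [-1.   1.8  0. ] 0.0877 0.0
[ 3.91882278e+00  2.37475598e+01 -2.90030129e+01 -2.04903199e-03
 -3.72642748e+01 -3.97820062e+00]
side green 18 [305.1 224.7] [ 0.528  -0.1523  0.005 ]
side blue 39 [315.2 235.6] [ 0.484  -0.1032  0.005 ]
```

View pics/b5.png

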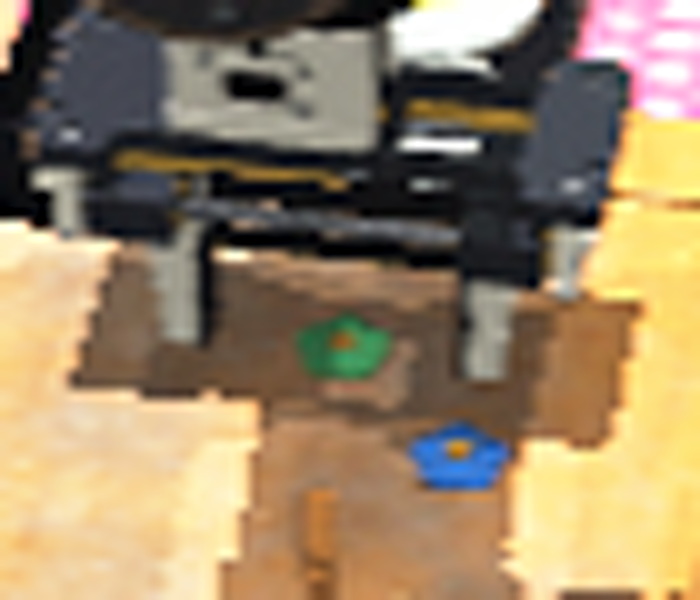

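The tips are now at (303,226) and the brooch is still untouched below. I'll keep lowering to contact.

Emit:
drive_tool --increments '[[[1,0,0,0.015,0],[1,0,0,0.03,0],[1,0,0,0.03,0],[1,0,0,0.03,0]]]'

```text
time_s: 14.18
tcp_pos: [0.535, -0.1556, -0.0255]
eef_rot: [-180.0, -0.0, -90.0]
contact_force: [-4.1, 3.1, 15.4]
gripper_width: 0.0875
gripper_force: 7.7
```

Emit:
drive_tool --increments '[[[1,0,0,0.015,0],[1,0,0,0.03,0],[1,0,0,0.03,0],[1,0,0,0.03,0]]]'

```text
time_s: 14.68
tcp_pos: [0.535, -0.1557, -0.0258]
eef_rot: [-179.9, -0.0, -90.0]
contact_force: [-16.2, 7.4, 53.4]
gripper_width: 0.0872
gripper_force: 26.4
```

The counter is at measured z = -0.025, so true tip height is about measured z + 0.025. I'll back off to about 1.5 mm and close.

Emit:
drive_tool --increments '[[[1,0,0,-0.056,0],[1,0,0,-0.056,0],[1,0,0,-0.056,0]]]'

```text
time_s: 15.05
tcp_pos: [0.5345, -0.1556, -0.0243]
eef_rot: [180.0, 0.0, -90.1]
contact_force: [0.7, -0.1, -0.1]
gripper_width: 0.0878
gripper_force: 0.0
```

Emit:
drive_tool --increments '[[[-0.7,0,0,0,0],[-0.7,0,0,0,0],[-0.7,0,0,0,0],[-0.7,0,0,0,0],[-0.7,0,0,0,0]]]'

```text
time_s: 15.68
tcp_pos: [0.5348, -0.1556, -0.0238]
eef_rot: [180.0, 0.0, -90.1]
contact_force: [-0.1, -0.2, -0.1]
gripper_width: 0.0431
gripper_force: 0.0
```

Emit:
drive_tool --increments '[[[-0.7,0,0,0,0],[-0.7,0,0,0,0],[-0.7,0,0,0,0],[-0.7,0,0,0,0]]]'

```text
time_s: 16.18
tcp_pos: [0.5355, -0.156, -0.0217]
eef_rot: [-179.9, -0.0, -90.0]
contact_force: [-5.7, -0.0, 20.3]
gripper_width: 0.0145
gripper_force: 11.1
```

Emit:
drive_tool --increments '[[[1,0,0,0,0],[1,0,0,0,0],[1,0,0,-0.05,0],[1,0,0,-0.3,0],[1,0,0,-0.5,0]]]'

```text
time_s: 16.8
tcp_pos: [0.5342, -0.1556, 0.037]
eef_rot: [179.9, -0.0, -90.1]
contact_force: [1.0, -0.5, -0.1]
gripper_width: 0.0588
gripper_force: 0.0
```

```bash
python3 -c "
from h import *
s=dock()
a=capture('side');b=capture('top')
o=np.zeros((480,800,3),np.uint8)
o[:,:500]=cv2.resize(a[187:247,270:332],(500,480),interpolation=2);o[:,500:]=cv2.resize(b[196:268,340:385],(300,480),interpolation=2)
cv2.imwrite('pics/b6.png',o[:,:,::-1])
br('side',(240,200,340,300))
"
```

```text
16.8 [ 0.5342 -0.1556  0.037 ] [179.9  -0.  -90.1] [ 1.  -0.5 -0.1] 0.0588 0.0
side green 12 [301.2 224.8] [ 0.5414 -0.1491  0.005 ]
side blue 38 [315.3 235.7] [ 0.4839 -0.1031  0.005 ]
```

View pics/b6.png

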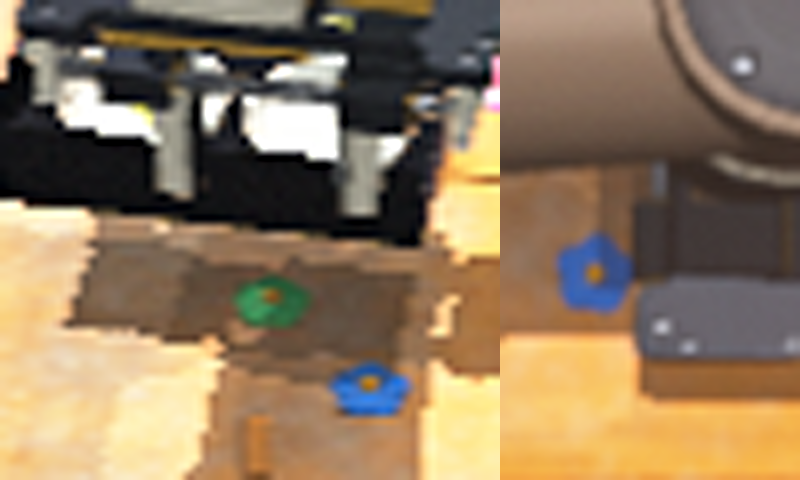

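The green brooch is still at about (303.5,224.5) and the blue at (315,236). I'll close the fingers and touch bare counter nearby to calibrate tip height exactly.

Emit:
drive_tool --increments '[[[-1,0,0.75,0,0],[-1,0,0.75,0,0],[-1,0,0.75,0,0],[-1,0,0.75,0.2,0],[-1,0,0.75,0.44,0]]]'

```text
time_s: 17.58
tcp_pos: [0.446, -0.1555, -0.017]
eef_rot: [-179.9, 0.0, -90.0]
contact_force: [0.2, 0.4, -0.7]
gripper_width: 0.0317
gripper_force: 0.0
```

Emit:
drive_tool --increments '[[[-1,0,0,0,0],[-1,0,0,0.02,0],[-1,0,0,0.03,0],[-1,0,0,0.03,0],[-1,0,0,0.03,0]]]'

```text
time_s: 18.2
tcp_pos: [0.4451, -0.1555, -0.0197]
eef_rot: [-180.0, 0.0, -90.1]
contact_force: [-0.9, -0.0, 0.0]
gripper_width: 0.0006
gripper_force: 0.0
```

Emit:
drive_tool --increments '[[[-1,0,0,0,0],[-1,0,0,0.02,0],[-1,0,0,0.03,0],[-1,0,0,0.03,0],[-1,0,0,0.03,0]]]'

```text
time_s: 18.82
tcp_pos: [0.4447, -0.1555, -0.0238]
eef_rot: [180.0, -0.0, -90.1]
contact_force: [-0.3, -0.3, -1.1]
gripper_width: 0.0002
gripper_force: 0.0
```

Emit:
drive_tool --increments '[[[-1,0,0,0,0],[-1,0,0,0.02,0],[-1,0,0,0.03,0],[-1,0,0,0.03,0],[-1,0,0,0.03,0]]]'

```text
time_s: 19.45
tcp_pos: [0.4451, -0.1556, -0.0257]
eef_rot: [-179.9, -0.0, -90.0]
contact_force: [-7.1, 3.9, 28.6]
gripper_width: 0.0007
gripper_force: 14.1
```

Emit:
drive_tool --increments '[[[-1,0,0,0,0],[-1,0,0,0.02,0],[-1,0,0,0.03,0],[-1,0,0,0.03,0],[-1,0,0,0.03,0]]]'

```text
time_s: 20.08
tcp_pos: [0.4452, -0.1556, -0.026]
eef_rot: [-179.9, -0.0, -89.9]
contact_force: [-22.9, 11.8, 82.0]
gripper_width: 0.0004
gripper_force: 40.8
```

Counter contact repeats at measured z ≈ -0.0253. So last time the tips were about 1.5 mm up and rode over the petals. I'll regrip with the tips on the counter and a gentler squeeze.

Emit:
drive_tool --increments '[[[1,0,0,-0.5,0],[1,0,0,-0.5,0],[1,0,-0.3,-0.5,0],[1,-0.02,-0.745,-0.5,0],[1,-0.02,-0.745,-0.5,0]]]' --squeeze 6

```text
time_s: 20.7
tcp_pos: [0.5375, -0.1531, 0.0283]
eef_rot: [-179.9, -0.0, -90.0]
contact_force: [-0.9, 0.0, -0.8]
gripper_width: 0.0452
gripper_force: 0.0
```

Emit:
drive_tool --increments '[[[1,0,0,0,0],[1,0,0,0,0],[1,0,0,0,0],[1,0,0,0,0]]]'

```text
time_s: 21.2
tcp_pos: [0.5339, -0.1532, 0.0293]
eef_rot: [-180.0, 0.0, -90.1]
contact_force: [0.1, 0.0, 0.1]
gripper_width: 0.0843
gripper_force: 0.0
```

```bash
python3 -c "
from h import *
dock();br('side',(240,200,340,300));br('top',(340,195,400,270))
mv([.5335,-.153,-.0258],-90)
"
```

```text
21.2 [ 0.5339 -0.1532  0.0293] [-180.     0.   -90.1] [0.1 0.  0.1] 0.0843 0.0
side green 29 [303.4 224.8] [ 0.5336 -0.1508  0.005 ]
side blue 39 [315.3 235.6] [ 0.484  -0.1036  0.005 ]
top blue 62 [353.2 236.8] [ 0.4839 -0.1068  0.005 ]
[-0.002, 0.005, 0.459, -0.0]
```

Emit:
drive_tool --increments '[[[1,0,0,0.42,0],[1,0,0,0.42,0],[1,0,0,0.44,0],[1,0,0,0.459,0],[1,0,0,0.459,0]]]'

```text
time_s: 21.92
tcp_pos: [0.5343, -0.1533, -0.0254]
eef_rot: [-180.0, 0.0, -90.1]
contact_force: [-0.2, 0.3, -1.1]
gripper_width: 0.0878
gripper_force: 0.0
```

Emit:
drive_tool --increments '[[[-0.4,0,0,0,0],[-0.4,0,0,0,0],[-0.4,0,0,0,0],[-0.4,0,0,0,0],[-0.4,0,0,0,0]]]'

```text
time_s: 22.55
tcp_pos: [0.5345, -0.1533, -0.0255]
eef_rot: [-180.0, -0.0, -90.0]
contact_force: [-1.3, -0.6, 5.8]
gripper_width: 0.0437
gripper_force: 2.9
```

Emit:
drive_tool --increments '[[[-0.4,0,0,0,0],[-0.4,0,0,0,0],[-0.4,0,0,0,0],[-0.4,0,0,0,0]]]'

```text
time_s: 23.05
tcp_pos: [0.5345, -0.1533, -0.0255]
eef_rot: [-180.0, -0.0, -90.0]
contact_force: [-0.4, 0.1, 5.7]
gripper_width: 0.0323
gripper_force: 6.6
```

Grasped: width 32 mm with force on the pads. I'll lift and carry it to place 4.

Emit:
drive_tool --increments '[[[-0.5,0,0,-0.2,0],[-0.5,0,0,-0.5,0],[-0.5,0,0,-0.9,0],[-0.5,0,0,-0.9,0]]]' --squeeze 12

```text
time_s: 23.55
tcp_pos: [0.537, -0.1533, 0.0859]
eef_rot: [-179.6, -0.0, -90.0]
contact_force: [0.7, 0.6, -0.6]
gripper_width: 0.0313
gripper_force: 12.0
```

Emit:
drive_tool --increments '[[[-0.5,-0.4,0,0,0],[-0.5,-0.8,0.1,0,0],[-0.5,-1,0.2,0,0],[-0.5,-1,0.2,0,0]]]'

```text
time_s: 24.05
tcp_pos: [0.5093, -0.0318, 0.0814]
eef_rot: [180.0, 0.0, -89.9]
contact_force: [-0.2, -0.6, -0.1]
gripper_width: 0.0309
gripper_force: 12.0
```

Emit:
drive_tool --increments '[[[-0.5,-0.4,0,0,0],[-0.5,-0.8,0.1,0,0],[-0.5,-1,0.2,0,0],[-0.5,-1,0.2,0,0]]]'

```text
time_s: 24.55
tcp_pos: [0.486, 0.0877, 0.0815]
eef_rot: [180.0, -0.0, -90.0]
contact_force: [-0.4, 0.4, -0.0]
gripper_width: 0.0314
gripper_force: 12.0
```

Emit:
drive_tool --increments '[[[-0.5,-0.4,0,0,0.03],[-0.5,-0.8,0.1,0,0.06],[-0.5,-1,0.2,0,0.09],[-0.5,-1,0.2,0,0.12],[-0.5,-1,0.2,0,0.15]]]'

```text
time_s: 25.18
tcp_pos: [0.4628, 0.2064, 0.0815]
eef_rot: [-180.0, -0.0, -143.9]
contact_force: [-1.0, -0.3, -0.6]
gripper_width: 0.0309
gripper_force: 12.0
```

```bash
python3 -c "
from h import *
dock();br('side',(240,200,340,390));br('top',(150,195,400,270))
mv([.4555,.2827,.03],178.6)
"
```

```text
25.18 [0.4628 0.2064 0.0815] [-180.    -0.  -143.9] [-1.  -0.3 -0.6] 0.0309 11.992392939864658
side blue 26 [242.6 367.2] [0.5867 0.4208 0.005 ]
top blue 69 [353.7 236.7] [ 0.484  -0.1082  0.005 ]
[-0.328, 0.551, 0.429, 0.105]
```

Emit:
drive_tool --increments '[[[-0.5,-0.3,0.55,0,0.03],[-0.5,-0.3,0.55,0,0.06],[-0.5,-0.3,0.55,0.1,0.09],[-0.5,-0.3,0.55,0.3,0.105],[-0.5,-0.3,0.55,0.4,0.105]]]'

```text
time_s: 25.9
tcp_pos: [0.4522, 0.2802, 0.0327]
eef_rot: [-179.9, -0.1, 178.9]
contact_force: [-1.2, -0.7, 0.3]
gripper_width: 0.0314
gripper_force: 12.0
```

```bash
python3 -c "
from h import *
dock()
mv([.453,.2827,-.002],178.6)
"
```

```text
25.9 [0.4522 0.2802 0.0327] [-1.799e+02 -1.000e-01  1.789e+02] [-1.2 -0.7  0.3] 0.0314 12.000697855255567
[-0.006, 0.021, 0.289, 0.001]
```

Emit:
drive_tool --increments '[[[-0.5,-0.006,0.02,0.2,0],[-0.5,-0.006,0.02,0.28,0],[-0.5,-0.006,0.02,0.285,0],[-0.5,-0.006,0.02,0.285,0]]]'

```text
time_s: 26.4
tcp_pos: [0.4535, 0.284, 0.0004]
eef_rot: [180.0, 0.0, 178.8]
contact_force: [-0.7, 0.6, 0.1]
gripper_width: 0.0312
gripper_force: 12.0
```

Emit:
drive_tool --increments '[[[0.0,0,0,0,0],[0.0,0,0,0,0],[0.0,0,0,0,0],[0.0,0,0,0,0]]]'

```text
time_s: 26.9
tcp_pos: [0.453, 0.2837, -0.0001]
eef_rot: [180.0, 0.0, 178.7]
contact_force: [-0.2, 0.3, -0.3]
gripper_width: 0.0438
gripper_force: 0.0
```

Emit:
drive_tool --increments '[[[0.0,0,0,-0.4,0],[0.0,0,0,-0.8,0],[0.0,0,-0.5,-0.8,0],[0,0,-1,-0.8,0]]]'

```text
time_s: 27.4
tcp_pos: [0.4502, 0.163, 0.0964]
eef_rot: [179.9, 0.1, 178.8]
contact_force: [0.4, -0.2, 0.2]
gripper_width: 0.0438
gripper_force: 0.0
```

Emit:
drive_tool --increments '[[[0.0,0,-0.5,0,-0.03],[0.0,-0.1,-1,0,-0.06],[1,-0.1,-1,0,-0.09],[1,-0.1,-1,0,-0.12]]]'

```text
time_s: 27.9
tcp_pos: [0.4594, 0.0422, 0.0958]
eef_rot: [180.0, 0.0, -140.3]
contact_force: [0.5, -0.2, -0.2]
gripper_width: 0.0581
gripper_force: 0.0
```

```bash
python3 -c "
from h import *
dock();br('side',(240,200,340,390));br('top',(150,195,400,270))
mv([.484,-.107,.05],-90)
"
```

```text
27.9 [0.4594 0.0422 0.0958] [ 180.     0.  -140.3] [ 0.5 -0.2 -0.2] 0.0581 0.0
side green 71 [303.6 327.6] [0.4539 0.2731 0.005 ]
side blue 26 [242.7 367. ] [0.5866 0.4204 0.005 ]
top blue 73 [353.7 236.7] [ 0.4841 -0.1083  0.005 ]
[0.639, -1.094, 0.382, -0.14]
```

Emit:
drive_tool --increments '[[[1,0.3,-0.5,0,0],[1,0.6,-0.95,0,0],[1,0.6,-0.95,0.2,0],[1,0.6,-0.95,0.35,0],[1,0.6,-0.95,0.4,0]]]' --squeeze 6

```text
time_s: 28.62
tcp_pos: [0.4757, -0.0904, 0.0468]
eef_rot: [179.9, -0.1, -140.8]
contact_force: [0.3, 0.2, 0.1]
gripper_width: 0.0876
gripper_force: 0.0
```

```bash
python3 -c "
from h import *
dock();br('side',(280,200,340,390));print(p2w('side',303.6,327.6,.023))
mv([.484,-.1065,-.0258])
"
```

```text
28.62 [ 0.4757 -0.0904  0.0468] [ 1.799e+02 -1.000e-01 -1.408e+02] [0.3 0.2 0.1] 0.0876 0.0
side green 47 [303.9 327.1] [0.4533 0.2712 0.005 ]
side blue 38 [315.3 235.6] [ 0.4838 -0.1035  0.005 ]
[0.45130795 0.28556955 0.023     ]
[0.033, -0.149, 0.604, 0.0]
```

Emit:
drive_tool --increments '[[[1,0.033,-0.149,0.3,0],[1,0.033,-0.149,0.5,0],[1,0.033,-0.149,0.57,0],[1,0.033,-0.149,0.57,0]]]'

```text
time_s: 29.18
tcp_pos: [0.4849, -0.1062, -0.0204]
eef_rot: [180.0, -0.0, -140.5]
contact_force: [0.7, 0.6, -0.1]
gripper_width: 0.0877
gripper_force: 0.0
```

```bash
python3 -c "
from h import *
dock()
mv([.484,-.1065,-.0258])
"
```

```text
29.18 [ 0.4849 -0.1062 -0.0204] [ 180.    -0.  -140.5] [ 0.7  0.6 -0.1] 0.0877 0.0
[0.007, 0.003, 0.045, 0.0]
```

Emit:
drive_tool --increments '[[[1,0,0,0.03,0],[1,0,0,0.045,0],[1,0,0,0.045,0]]]'

```text
time_s: 29.55
tcp_pos: [0.4853, -0.1064, -0.0255]
eef_rot: [-180.0, 0.1, -140.5]
contact_force: [0.3, 1.2, 3.5]
gripper_width: 0.0873
gripper_force: 1.6
```

Emit:
drive_tool --increments '[[[-0.4,0,0,0,0],[-0.4,0,0,0,0],[-0.4,0,0,0,0],[-0.4,0,0,0,0],[-0.4,0,0,0,0]]]'

```text
time_s: 30.18
tcp_pos: [0.4852, -0.1066, -0.0255]
eef_rot: [-180.0, 0.0, -140.5]
contact_force: [-1.2, -0.3, 6.6]
gripper_width: 0.0433
gripper_force: 2.9
```

Emit:
drive_tool --increments '[[[-0.4,0,0,0,0],[-0.4,0,0,0,0],[-0.4,0,0,0,0],[-0.4,0,0,0,0]]]'

```text
time_s: 30.68
tcp_pos: [0.4852, -0.1066, -0.0255]
eef_rot: [-180.0, 0.0, -140.5]
contact_force: [-1.0, 1.0, 5.7]
gripper_width: 0.0323
gripper_force: 6.7
```

Emit:
drive_tool --increments '[[[-0.5,0,0,-0.2,0],[-0.5,0,0,-0.5,0],[-0.5,0,0,-0.9,0],[-0.5,0,0,-0.9,0]]]' --squeeze 12

```text
time_s: 31.18
tcp_pos: [0.4873, -0.1065, 0.0855]
eef_rot: [-179.8, 0.3, -140.5]
contact_force: [1.0, 0.6, -0.1]
gripper_width: 0.0312
gripper_force: 12.0
```

Emit:
drive_tool --increments '[[[-0.5,-0.3,0.4,0,0],[-0.5,-0.58,0.8,0,0],[-0.5,-0.58,0.8,0,0]]]'

```text
time_s: 31.55
tcp_pos: [0.4771, 0.0147, 0.0816]
eef_rot: [180.0, 0.0, -140.3]
contact_force: [-0.3, -0.4, 0.4]
gripper_width: 0.0311
gripper_force: 12.0
```

Emit:
drive_tool --increments '[[[-0.5,-0.3,0.4,0,0],[-0.5,-0.58,0.8,0,0],[-0.5,-0.58,0.8,0,0]]]'

```text
time_s: 31.92
tcp_pos: [0.4701, 0.1326, 0.0815]
eef_rot: [180.0, -0.0, -140.3]
contact_force: [-1.2, 0.1, 0.0]
gripper_width: 0.0314
gripper_force: 12.0
```

Emit:
drive_tool --increments '[[[-0.5,-0.3,0.4,0,0.03],[-0.5,-0.58,0.8,0,0.06],[-0.5,-0.58,0.8,0,0.09],[-0.5,-0.58,0.8,0,0.115]]]'

```text
time_s: 32.42
tcp_pos: [0.4626, 0.2477, 0.081]
eef_rot: [-179.9, -0.1, 177.7]
contact_force: [0.3, -0.6, -0.3]
gripper_width: 0.0309
gripper_force: 12.0
```

```bash
python3 -c "
from h import *
dock()
mv([.456,.3677,.03],178.6)
"
```

```text
32.42 [0.4626 0.2477 0.081 ] [-1.799e+02 -1.000e-01  1.777e+02] [ 0.3 -0.6 -0.3] 0.0309 11.993251427211362
[0.094, 0.997, 0.425, -0.002]
```

Emit:
drive_tool --increments '[[[-0.5,0.05,0.5,0,0],[-0.5,0.094,1,0,0],[-0.5,0.094,1,0.2,0],[-0.5,0.094,1,0.4,0],[-0.5,0.094,1,0.42,0]]]'

```text
time_s: 33.05
tcp_pos: [0.4551, 0.3662, 0.0292]
eef_rot: [-179.8, -0.2, 178.0]
contact_force: [0.3, 0.6, -0.5]
gripper_width: 0.0308
gripper_force: 12.0
```

```bash
python3 -c "
from h import *
dock()
mv([.456,.3677,-.0015],178.6)
"
```

```text
33.05 [0.4551 0.3662 0.0292] [-179.8   -0.2  178. ] [ 0.3  0.6 -0.5] 0.0308 11.999971421573719
[-0.007, 0.013, 0.256, -0.002]
```

Emit:
drive_tool --increments '[[[-0.5,-0.007,0.013,0.15,0],[-0.5,-0.007,0.013,0.24,0],[-0.5,-0.007,0.013,0.255,0],[-0.5,-0.007,0.013,0.255,0]]]'

```text
time_s: 33.55
tcp_pos: [0.4567, 0.3704, 0.0011]
eef_rot: [180.0, 0.0, 178.1]
contact_force: [0.3, 0.1, 0.1]
gripper_width: 0.0307
gripper_force: 12.0
```

Emit:
drive_tool --increments '[[[0.0,0,0,0,0],[0.0,0,0,0,0],[0.0,0,0,0,0],[0.0,0,0,0,0]]]'

```text
time_s: 34.05
tcp_pos: [0.4566, 0.3704, 0.0011]
eef_rot: [180.0, 0.0, 178.1]
contact_force: [1.0, 0.4, 1.0]
gripper_width: 0.0437
gripper_force: 0.0
```

Emit:
drive_tool --increments '[[[0.0,0,0,-0.5,0],[0.0,0,0,-0.95,0],[-1,0,0,-0.95,0],[-1,-0.4,-0.17,-0.95,0],[-1,-0.78,-0.17,-0.95,0]]]'

```text
time_s: 34.67
tcp_pos: [0.55, 0.346, 0.1152]
eef_rot: [180.0, -0.0, 178.1]
contact_force: [-1.0, 2.0, 0.5]
gripper_width: 0.0192
gripper_force: 0.0
```

```bash
python3 -c "
from h import *
dock();br('side',(280,200,340,390))
a=capture('side');b=capture('top')
o=np.zeros((480,800,3),np.uint8)
o[:,:400]=cv2.resize(a[300:385,255:326],(400,480),interpolation=2);o[:,400:]=cv2.resize(b[190:286,150:230],(400,480),interpolation=2)
cv2.imwrite('pics/b7.png',o[:,:,::-1])
mv([.550,.3465,.030],178.6)
"
```

```text
34.67 [0.55   0.346  0.1152] [180.   -0.  178.1] [-1.   2.   0.5] 0.0192 0.0
side green 65 [303.5 327.6] [0.454 0.273 0.005]
side blue 82 [296.5 354.4] [0.4567 0.3604 0.005 ]
[0.006, 0.006, 0.696, -0.002]
```

View pics/b7.png

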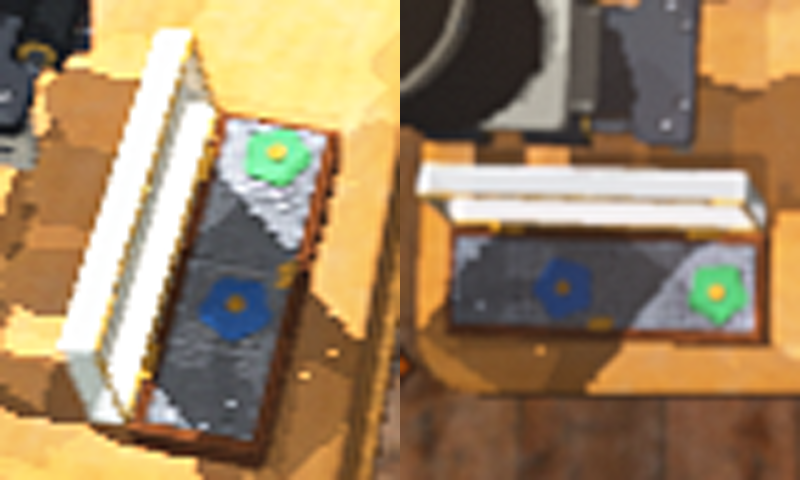

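Both brooches lie centred: blue in place 2 at top crop (563,287), green in place 4 at (716,292). Next I'll push the lid over from behind.

Emit:
drive_tool --increments '[[[-1,0,0,0.3,0],[-1,0,0,0.6,0],[-1,0,0,0.69,0],[-1,0,0,0.69,0]]]'

```text
time_s: 35.33
tcp_pos: [0.5489, 0.3467, 0.0319]
eef_rot: [-179.9, -0.0, 178.1]
contact_force: [-0.5, 0.6, 0.8]
gripper_width: 0.0002
gripper_force: 0.0
```

Emit:
drive_tool --increments '[[[-1,0.1,0,0,0],[-1,0.2,0,0,0],[-1,0.3,0,0,0],[-1,0.4,0,0,0],[-1,0.45,0,0,0]]]'

```text
time_s: 35.95
tcp_pos: [0.4947, 0.3489, 0.0327]
eef_rot: [180.0, 0.0, 178.1]
contact_force: [0.0, 0.4, 0.8]
gripper_width: 0.0006
gripper_force: 0.7
```

Emit:
drive_tool --increments '[[[-1,0.06,0,0,0],[-1,0.12,0,0,0],[-1,0.16,0,0,0],[-1,0.2,0,0,0],[-1,0.2,0,0,0]]]'

```text
time_s: 36.58
tcp_pos: [0.4711, 0.3493, 0.0321]
eef_rot: [-180.0, -0.0, 178.1]
contact_force: [0.3, -0.0, -0.3]
gripper_width: 0.0004
gripper_force: 0.0
```

Emit:
drive_tool --increments '[[[-1,0,0,-0.4,0],[-1,0,0,-0.5,0],[-1,0,0,-0.5,0],[-1,0,0,-0.5,0],[-1,0,0,-0.5,0]]]'

```text
time_s: 37.2
tcp_pos: [0.471, 0.3487, 0.0909]
eef_rot: [-179.9, -0.1, 178.0]
contact_force: [-0.4, -0.8, 0.3]
gripper_width: 0.0005
gripper_force: 0.0
```

```bash
python3 -c "
from h import *
dock()
mv([.470,.2,.1],-80)
"
```

```text
37.2 [0.471  0.3487 0.0909] [-1.799e+02 -1.000e-01  1.780e+02] [-0.4 -0.8  0.3] 0.0005 0.0
[-0.034, -1.239, -0.076, -0.283]
```

Emit:
drive_tool --increments '[[[-1,0.28,-0.02,0,0],[-1,0.28,-0.02,0,0],[-1,0.28,-0.02,0,0],[-1,0.28,-0.02,0,0],[-1,0.28,-0.02,0,0]]]'

```text
time_s: 37.83
tcp_pos: [0.4382, 0.3481, 0.092]
eef_rot: [-180.0, -0.0, 178.0]
contact_force: [-0.0, 0.4, 0.1]
gripper_width: 0.0005
gripper_force: 0.0
```

Emit:
drive_tool --increments '[[[-1,0,0,0,0],[-1,0,0,0,0],[-1,0,0,0,0],[-1,0,0,0,0],[-1,0,0,0,0]]]'

```text
time_s: 38.45
tcp_pos: [0.4378, 0.3481, 0.0922]
eef_rot: [180.0, 0.0, 178.1]
contact_force: [0.9, -0.5, -0.3]
gripper_width: 0.0004
gripper_force: 0.0
```

Emit:
drive_tool --increments '[[[-1,0,0,0,0],[-1,0,0,0,0],[-1,0,0,0,0],[-1,0,0,0,0],[-1,0,0,0,0]]]'

```text
time_s: 39.08
tcp_pos: [0.4378, 0.3481, 0.0922]
eef_rot: [180.0, -0.0, 178.1]
contact_force: [0.0, 0.0, -0.2]
gripper_width: 0.0006
gripper_force: 0.0
```

Emit:
drive_tool --increments '[[[-1,0,0,0,0],[-1,0,0,0,0],[-1,0,0,0,0],[-1,0,0,0,0],[-1,0,0,0,0]]]'

```text
time_s: 39.7
tcp_pos: [0.4378, 0.3481, 0.0921]
eef_rot: [-180.0, -0.0, 178.1]
contact_force: [-0.2, 0.4, -0.6]
gripper_width: 0.0006
gripper_force: 0.0
```

Emit:
drive_tool --increments '[[[-1,0,0,0,0],[-1,0,0,0,0],[-1,0,0,0,0],[-1,0,0,0,0],[-1,0,0,0,0]]]'

```text
time_s: 40.33
tcp_pos: [0.4378, 0.3481, 0.0922]
eef_rot: [-180.0, -0.0, 178.1]
contact_force: [1.2, 0.3, -0.7]
gripper_width: 0.0007
gripper_force: 0.0
```

Emit:
drive_tool --increments '[[[-1,0,0,0.1,0],[-1,0,0,0.3,0],[-1,0,0,0.45,0],[-1,0,0,0.52,0],[-1,0,0,0.52,0]]]'

```text
time_s: 40.95
tcp_pos: [0.4376, 0.3477, 0.029]
eef_rot: [-179.9, -0.0, 178.1]
contact_force: [-0.2, 0.1, 0.3]
gripper_width: 0.0006
gripper_force: 0.0
```

```bash
python3 -c "
from h import *
dock()
mv([.437,.3465,.011])
"
```

```text
40.95 [0.4376 0.3477 0.029 ] [-179.9   -0.   178.1] [-0.2  0.1  0.3] 0.0006 0.0
[0.004, -0.01, 0.15, 0.0]
```

Emit:
drive_tool --increments '[[[-1,0,0,0.04,0],[-1,0,0,0.07,0],[-1,0,0,0.1,0],[-1,0,0,0.12,0],[-1,0,0,0.12,0]]]'

```text
time_s: 41.58
tcp_pos: [0.4377, 0.3482, 0.0155]
eef_rot: [180.0, 0.0, 178.1]
contact_force: [-0.4, 0.2, 0.4]
gripper_width: 0.0006
gripper_force: 0.2
```

Emit:
drive_tool --increments '[[[-1,0,0,0.01,0],[-1,0,0,0.02,0],[-1,0,0,0.025,0],[-1,0,0,0.03,0],[-1,0,0,0.03,0]]]'

```text
time_s: 42.2
tcp_pos: [0.4378, 0.348, 0.0116]
eef_rot: [-180.0, -0.0, 178.1]
contact_force: [0.2, -0.0, 0.2]
gripper_width: 0.0001
gripper_force: 0.0
```

Emit:
drive_tool --increments '[[[-1,0,0,0.006,0],[-1,0,0,0.012,0],[-1,0,0,0.016,0],[-1,0,0,0.016,0]]]'

```text
time_s: 42.7
tcp_pos: [0.4379, 0.3482, 0.0104]
eef_rot: [180.0, 0.0, 178.1]
contact_force: [-2.1, -1.6, 6.7]
gripper_width: 0.0001
gripper_force: 3.1
```

Emit:
drive_tool --increments '[[[-1,0,0,0.004,0],[-1,0,0,0.004,0],[-1,0,0,0.004,0]]]'

```text
time_s: 43.08
tcp_pos: [0.4378, 0.3482, 0.0103]
eef_rot: [180.0, 0.0, 178.1]
contact_force: [-3.4, -1.6, 10.5]
gripper_width: 0.0009
gripper_force: 5.1
```

Emit:
drive_tool --increments '[[[-1,0,0,-0.5,0],[-1,0,0,-0.8,0],[-1,0,-0.5,-0.8,-0.03],[-1,0,-0.9,-0.8,-0.06],[-1,0,-1,-0.8,-0.09]]]'

```text
time_s: 43.7
tcp_pos: [0.433, 0.2256, 0.1056]
eef_rot: [180.0, -0.0, -149.5]
contact_force: [0.3, 0.5, 0.5]
gripper_width: 0.0006
gripper_force: 0.0
```

```bash
cat > legs.py <<'E'
from h import *
O=np.array([.486,.0456]);yw=np.radians(9.9);Rm=np.array([[np.cos(yw),-np.sin(yw)],[np.sin(yw),np.cos(yw)]])
def c(sd,t,s=50,w=10,l=21):
    h=l*np.cos(t)+w*np.sin(t)
    p=np.array([13,sd*18])+s*np.array([np.sin(t),sd*np.cos(t)])+(5+h)*np.array([-np.cos(t),sd*np.sin(t)])
    return O+Rm@(p/1000)
if __name__=="__main__":
    dock()
    p=c(1,0)
    o=O+Rm@np.array([-.030,.072]);print("start",o)
    mv([*o,.03],-80.1)
E
python3 legs.py
```

```text
43.7 [0.433  0.2256 0.1056] [ 180.    -0.  -149.5] [0.3 0.5 0.5] 0.0006 0.0
start [0.44406782 0.11137   ]
[0.405, -0.867, 0.63, -0.193]
```

Emit:
drive_tool --increments '[[[-1,0.2,-0.43,0,-0.03],[-1,0.4,-0.87,0,-0.06],[-1,0.4,-0.87,0,-0.09],[-1,0.4,-0.87,0,-0.12],[-1,0.4,-0.87,0,-0.15]]]'

```text
time_s: 44.32
tcp_pos: [0.445, 0.1135, 0.1055]
eef_rot: [-180.0, 0.0, -96.9]
contact_force: [0.3, 0.2, -0.1]
gripper_width: 0.0003
gripper_force: 0.0
```

Emit:
drive_tool --increments '[[[-1,0,0,0,-0.025],[-1,0,0,0,-0.045],[-1,0,0,0,-0.045]]]'

```text
time_s: 44.7
tcp_pos: [0.4449, 0.1138, 0.1054]
eef_rot: [-180.0, 0.0, -81.0]
contact_force: [0.0, -0.1, 0.2]
gripper_width: 0.0004
gripper_force: 0.0
```

```bash
python3 -c "
from legs import *
s=dock();o=O+Rm@np.array([-.030,.072])
mv([*o,0.0],-80.1)
for t in np.arange(0,1.31,.1): print(round(t,1),(Rm.T@(c(1,t)-O)*1000).round(1),end=' ')
"
```

```text
44.7 [0.4449 0.1138 0.1054] [-180.    0.  -81.] [ 0.  -0.1  0.2] 0.0004 0.0
[0.019, 0.01, 0.878, -0.003]
0.0 [-13.  68.] 0.1 [-8.8 70.4] 0.2 [-4.1 72.5] 0.3 [ 1. 74.] 0.4 [ 6.5 75. ] 0.5 [12.2 75.4] 0.6 [18.1 75.1] 0.7 [24.2 74. ] 0.8 [30.2 72.1] 0.9 [36.1 69.4] 1.0 [41.7 65.9] 1.1 [46.9 61.6] 1.2 [51.7 56.6] 1.3 [55.8 50.9]
```

Emit:
drive_tool --increments '[[[-1,0.019,0.01,0.4,0],[-1,0.019,0.01,0.8,0],[-1,0.019,0.01,0.87,0],[-1,0.019,0.01,0.87,0]]]'

```text
time_s: 45.2
tcp_pos: [0.4444, 0.1115, 0.0013]
eef_rot: [180.0, -0.0, -81.0]
contact_force: [0.3, 0.7, 0.2]
gripper_width: 0.0005
gripper_force: 0.0
```

Emit:
drive_tool --increments '[[[-1,-0.01,-0.15,0,0],[-1,-0.017,-0.26,0,0],[-1,-0.022,-0.34,0,0],[-1,-0.025,-0.4,0,0],[-1,0,-0.5,0,0]]]'

```text
time_s: 45.82
tcp_pos: [0.5034, 0.1207, 0.0011]
eef_rot: [180.0, -0.0, -81.0]
contact_force: [-2.7, -1.4, 0.1]
gripper_width: 0.0001
gripper_force: 0.6
```

```bash
python3 -c "
from legs import *
s=dock()
print((Rm.T@(s['tcp_pos'][:2]-O)*1000).round(1))
for t in(.8,.95,1.1,1.2):mv([*c(1,t),0.0])
"
```

```text
45.83 [0.5034 0.1207 0.0011] [180.  -0. -81.] [-2.7 -1.4  0.1] 0.0001 0.6452048919481967
[30.1 71. ]
[-0.009, -0.001, 0.009, 0.0]
[0.026, -0.074, 0.009, 0.0]
[0.076, -0.142, 0.009, 0.0]
[0.117, -0.182, 0.009, 0.0]
```

Emit:
drive_tool --increments '[[[-1,0.01,-0.04,0,0],[-1,0.026,-0.074,0,0],[-1,0.05,-0.11,0,0],[-1,0.076,-0.142,0,0],[-1,0.076,-0.142,0,0]]]'

```text
time_s: 46.45
tcp_pos: [0.5217, 0.1143, 0.0009]
eef_rot: [180.0, 0.0, -81.0]
contact_force: [-1.7, 0.9, 0.8]
gripper_width: 0.0006
gripper_force: 0.8
```

Emit:
drive_tool --increments '[[[-1,0.01,-0.01,0,0],[-1,0.02,-0.02,0,0],[-1,0.02,-0.02,0,0]]]'

```text
time_s: 46.82
tcp_pos: [0.5224, 0.1135, 0.0008]
eef_rot: [179.9, 0.1, -81.0]
contact_force: [-12.3, 11.8, 5.2]
gripper_width: 0.0006
gripper_force: 8.5
```

Emit:
drive_tool --increments '[[[-1,-0.1,0.1,0,0],[-1,-0.1,0.1,-0.4,0],[-1,-0.1,0.3,-0.7,0],[-1,0.1,0.64,-0.7,0],[-1,0.3,0.64,-0.7,0]]]'

```text
time_s: 47.45
tcp_pos: [0.4519, 0.0642, 0.0857]
eef_rot: [-179.9, 0.0, -80.9]
contact_force: [1.2, 0.9, -0.6]
gripper_width: 0.0004
gripper_force: 0.0
```

Emit:
drive_tool --increments '[[[-1,0.4,0,0,0],[-1,0.8,0,0,0],[-1,0.8,0,0,0]]]'

```text
time_s: 47.82
tcp_pos: [0.469, -0.0322, 0.085]
eef_rot: [-180.0, -0.0, -81.2]
contact_force: [-0.3, -0.2, -0.1]
gripper_width: 0.0005
gripper_force: 0.0
```

```bash
python3 -c "
from legs import *
s=dock();o=O+Rm@np.array([-.032,-.070])
print((Rm.T@(s['tcp_pos'][:2]-O)*1000).round(1))
mv([*o,0.0],-80.1)
"
```

```text
47.83 [ 0.469  -0.0322  0.085 ] [-180.    -0.   -81.2] [-0.3 -0.2 -0.1] 0.0005 0.0
[-30.1 -73.7]
[-0.031, 0.017, 0.708, -0.003]
```

Mirrored sweep for the right leg.

Emit:
drive_tool --increments '[[[-1,-0.02,0.01,0.3,0],[-1,-0.02,0.01,0.6,0],[-1,-0.02,0.01,0.7,0],[-1,-0.02,0.01,0.7,0]]]'

```text
time_s: 48.32
tcp_pos: [0.4674, -0.0274, 0.0008]
eef_rot: [179.9, -0.0, -80.9]
contact_force: [0.6, -0.1, 0.8]
gripper_width: 0.0003
gripper_force: 0.0
```

Emit:
drive_tool --increments '[[[-1,0.01,-0.15,0,0],[-1,0.017,-0.26,0,0],[-1,0.022,-0.34,0,0],[-1,0.025,-0.4,0,0],[-1,0,-0.5,0,0]]]'

```text
time_s: 48.95
tcp_pos: [0.5268, -0.0185, 0.001]
eef_rot: [180.0, -0.0, -81.0]
contact_force: [-2.1, 0.1, -0.0]
gripper_width: 0.0004
gripper_force: 0.6
```

```bash
python3 -c "
from legs import *
s=dock()
print((Rm.T@(s['tcp_pos'][:2]-O)*1000).round(1))
for t in(.8,.95,1.1,1.2):mv([*c(-1,t),0.0])
"
```

```text
48.95 [ 0.5268 -0.0185  0.001 ] [180.  -0. -81.] [-2.1  0.1 -0. ] 0.0004 0.6001710557833917
[ 29.2 -70.2]
[0.016, -0.009, 0.008, 0.0]
[-0.022, -0.081, 0.008, 0.0]
[-0.074, -0.147, 0.008, 0.0]
[-0.116, -0.185, 0.008, 0.0]
```

Emit:
drive_tool --increments '[[[-1,-0.01,-0.04,0,0],[-1,-0.022,-0.081,0,0],[-1,-0.048,-0.115,0,0],[-1,-0.074,-0.147,0,0],[-1,-0.074,-0.147,0,0]]]'

```text
time_s: 49.58
tcp_pos: [0.5394, -0.0077, -0.0001]
eef_rot: [179.7, -0.0, -81.1]
contact_force: [-9.0, -1.5, 1.3]
gripper_width: 0.0003
gripper_force: 0.1
```

Emit:
drive_tool --increments '[[[-1,-0.01,-0.01,0,0],[-1,-0.02,-0.02,0,0],[-1,-0.02,-0.02,0,0]]]'

```text
time_s: 49.95
tcp_pos: [0.5406, -0.0051, -0.0003]
eef_rot: [179.6, -0.0, -81.1]
contact_force: [-10.9, -1.6, 1.8]
gripper_width: 0.0004
gripper_force: 0.2
```

The pads read almost no force while the wrist reads 10 N in -x. That's the gripper body against the cabinet (x = 0.63), not the leg. I'll back off and turn 90° so the long side of the body runs along y.

Emit:
drive_tool --increments '[[[-1,0.1,0.1,0,0],[-1,0.25,0.25,0,0],[-1,0.25,0.25,0,0.02],[-1,0.25,0.25,0,0.05],[-1,0.25,0.25,0,0.08]]]'

```text
time_s: 50.58
tcp_pos: [0.5197, -0.0394, 0.0013]
eef_rot: [-180.0, 0.0, -110.1]
contact_force: [-0.1, -1.0, 0.3]
gripper_width: 0.0006
gripper_force: 0.0
```

Emit:
drive_tool --increments '[[[-1,0,0,0,0.03],[-1,0,0,0,0.06],[-1,0,0,0,0.09],[-1,0,0,0,0.12],[-1,0,0,0,0.15]]]'

```text
time_s: 51.2
tcp_pos: [0.5197, -0.0393, 0.0013]
eef_rot: [-180.0, 0.0, -163.8]
contact_force: [-0.0, 1.3, 0.9]
gripper_width: 0.0004
gripper_force: 0.0
```

```bash
python3 -c "
from legs import *
s=dock()
print((Rm.T@(s['tcp_pos'][:2]-O)*1000).round(1))
for t in(.8,.9,1.0,1.1,1.2):
  q=c(-1,t,50,21,10);print(((q-O)@Rm*1000).round(1));mv([*q,0.0],-170.1)
"
```

```text
51.2 [ 0.5197 -0.0393  0.0013] [-180.     0.  -163.8] [-0.   1.3  0.9] 0.0004 0.0
[ 18.6 -89.5]
[ 30.  -72.2]
[-0.111, 0.132, 0.011, 0.018]
[ 35.  -70.8]
[-0.153, 0.14, 0.011, 0.018]
[ 39.9 -68.6]
[-0.196, 0.153, 0.011, 0.018]
[ 44.7 -65.9]
[-0.238, 0.172, 0.011, 0.018]
[ 49.4 -62.4]
[-0.28, 0.196, 0.011, 0.018]
```

Emit:
drive_tool --increments '[[[-1,-0.13,0.08,0,0.018],[-1,-0.17,0.12,0,0.018],[-1,-0.2,0.153,0,0.018],[-1,-0.238,0.172,0,0.018],[-1,-0.238,0.172,0,0.018]]]'

```text
time_s: 51.82
tcp_pos: [0.5416, -0.0104, 0.001]
eef_rot: [-180.0, 0.0, -169.8]
contact_force: [-0.0, -0.3, 0.5]
gripper_width: 0.0002
gripper_force: 0.0
```

```bash
python3 -c "
from legs import *
s=dock()
print((Rm.T@(s['tcp_pos'][:2]-O)*1000).round(1))
for t in(1.1,1.2,1.25): mv([*c(-1,t,50,21,10),0.0],-170.1)
"
```

```text
51.83 [ 0.5416 -0.0104  0.001 ] [-180.     0.  -169.8] [-0.  -0.3  0.5] 0.0002 0.0
[ 45.1 -64.7]
[0.003, -0.01, 0.008, 0.001]
[-0.035, 0.019, 0.008, 0.001]
[-0.054, 0.036, 0.008, 0.001]
```

Emit:
drive_tool --increments '[[[-1,-0.01,0.006,0,0],[-1,-0.02,0.012,0,0],[-1,-0.03,0.019,0,0],[-1,-0.035,0.022,0,0],[-1,-0.035,0.022,0,0]]]'

```text
time_s: 52.45
tcp_pos: [0.5451, -0.0072, 0.0009]
eef_rot: [-180.0, -0.0, -169.9]
contact_force: [-0.6, -1.0, 0.4]
gripper_width: 0.0003
gripper_force: 0.2
```

Emit:
drive_tool --increments '[[[-1,-0.005,0.01,0,0],[-1,-0.01,0.02,0,0],[-1,-0.015,0.025,0,0],[-1,-0.015,0.025,0,0]]]'

```text
time_s: 52.95
tcp_pos: [0.5451, -0.0057, 0.0008]
eef_rot: [-179.9, -0.2, -169.9]
contact_force: [-1.6, -10.5, 2.3]
gripper_width: 0.0007
gripper_force: 5.2
```

Emit:
drive_tool --increments '[[[-1,0.1,-0.12,0,0],[-1,0.15,-0.15,-0.3,0],[-1,0.3,-0.1,-0.7,-0.03],[-1,0.4,0.3,-0.9,-0.06],[-1,0.4,0.8,-0.9,-0.09]]]' --squeeze 30

```text
time_s: 53.58
tcp_pos: [0.4827, 0.0828, 0.1115]
eef_rot: [-179.9, 0.3, -137.4]
contact_force: [1.5, 0.7, -0.7]
gripper_width: 0.0
gripper_force: 0.0
```

```bash
python3 -c "
from h import *
dock()
mv([.457,.3465,.10],-91.4)
"
```

```text
53.58 [0.4827 0.0828 0.1115] [-179.9    0.3 -137.4] [ 1.5  0.7 -0.7] 0.0 0.0
[-1.329, 1.763, 0.096, -0.128]
```

Emit:
drive_tool --increments '[[[1,-0.35,0.45,0,0],[1,-0.66,0.88,0,0],[1,-0.66,0.88,0,0]]]'

```text
time_s: 53.95
tcp_pos: [0.4693, 0.2169, 0.1092]
eef_rot: [180.0, 0.1, -137.4]
contact_force: [0.1, -0.8, -0.1]
gripper_width: 0.025
gripper_force: 0.0
```

Emit:
drive_tool --increments '[[[1,-0.35,0.45,0,-0.03],[1,-0.66,0.88,0,-0.06],[1,-0.66,0.88,0,-0.09],[1,-0.66,0.88,0,-0.128],[1,-0.66,0.88,0,-0.128]]]'

```text
time_s: 54.58
tcp_pos: [0.457, 0.3443, 0.1087]
eef_rot: [180.0, 0.0, -91.4]
contact_force: [0.1, 0.0, -0.3]
gripper_width: 0.0747
gripper_force: 0.0
```

```bash
python3 -c "
from h import *
dock()
a=capture('side');b=capture('top')
o=np.zeros((600,800,3),np.uint8)
o[:,:480]=cv2.resize(b[205:265,270:318],(480,600),interpolation=2)
o[:400,480:]=cv2.resize(a[305:385,255:319],(320,400),interpolation=2)
cv2.imwrite('pics/b8.png',o[:,:,::-1])
mv([.457,.3465,-.0235],-91.4)
"
```

```text
54.58 [0.457  0.3443 0.1087] [180.    0.  -91.4] [ 0.1  0.  -0.3] 0.0747 0.0
[-0.02, 0.001, 1.103, -0.0]
```

View pics/b8.png

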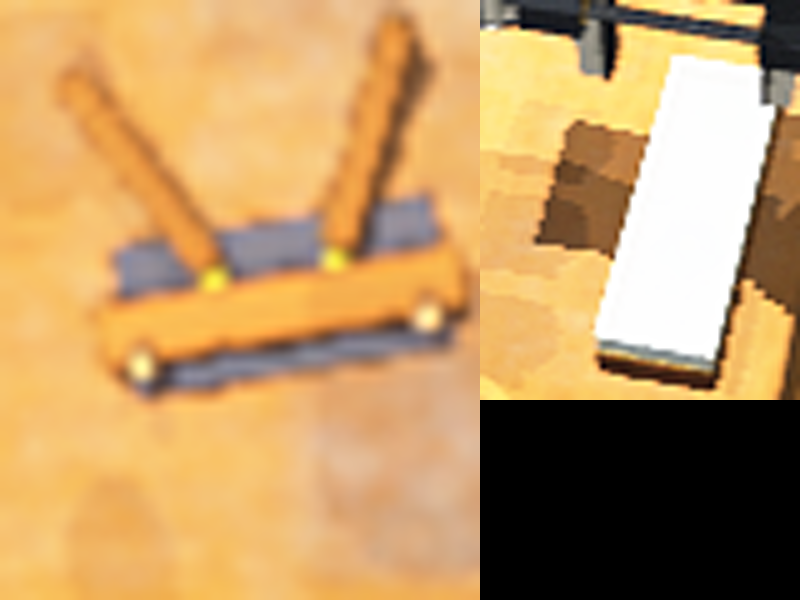

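Both legs are out, with tips at top crop (72,85) and (398,30), about 62° to the board. The lid lies flat, so I'll grip the case.

Emit:
drive_tool --increments '[[[1,-0.02,0,0.2,0],[1,-0.02,0,0.5,0],[1,-0.02,0,0.8,0],[1,-0.02,0,0.8,0]]]'

```text
time_s: 55.18
tcp_pos: [0.4558, 0.3449, 0.0107]
eef_rot: [179.8, -0.2, -91.7]
contact_force: [-0.4, -0.2, 0.1]
gripper_width: 0.0877
gripper_force: 0.0
```

Emit:
drive_tool --increments '[[[1,0,0,0.15,0],[1,0,0,0.28,0],[1,0,0,0.29,0],[1,0,0,0.29,0]]]'

```text
time_s: 55.68
tcp_pos: [0.4574, 0.3477, -0.0212]
eef_rot: [-180.0, 0.0, -91.6]
contact_force: [-0.5, 0.1, -0.3]
gripper_width: 0.0881
gripper_force: 0.0
```

Emit:
drive_tool --increments '[[[0,0,0,0,0],[0,0,0,0,0],[0,0,0,0,0],[0,0,0,0,0],[0,0,0,0,0]]]'

```text
time_s: 56.3
tcp_pos: [0.457, 0.3475, -0.0216]
eef_rot: [-180.0, 0.0, -91.6]
contact_force: [-1.2, 0.4, 3.1]
gripper_width: 0.0615
gripper_force: 30.0
```

Emit:
drive_tool --increments '[[[0,0,0,-0.1,0],[0,0,0,-0.3,0],[0,0,0,-0.55,0],[0,0,0,-0.76,0],[0,0,0,-0.76,0]]]' --squeeze 40

```text
time_s: 56.92
tcp_pos: [0.4579, 0.3484, 0.0714]
eef_rot: [-179.9, 0.2, -91.6]
contact_force: [-0.8, -0.6, -4.8]
gripper_width: 0.0616
gripper_force: 40.0
```

Emit:
drive_tool --increments '[[[0,0.2,-0.04,0,0],[0,0.45,-0.1,0,0],[0,0.7,-0.15,0,0],[0,0.82,-0.173,0,0],[0,0.82,-0.173,0,0]]]'

```text
time_s: 57.55
tcp_pos: [0.4748, 0.2468, 0.0686]
eef_rot: [179.9, -0.1, -91.7]
contact_force: [0.3, 0.3, -3.9]
gripper_width: 0.0617
gripper_force: 40.0
```

Emit:
drive_tool --increments '[[[0,0.2,-0.04,0,0],[0,0.45,-0.1,0,0],[0,0.7,-0.15,0,0],[0,0.82,-0.173,0,0],[0,0.82,-0.173,0,0]]]'

```text
time_s: 58.18
tcp_pos: [0.4933, 0.1492, 0.0691]
eef_rot: [180.0, -0.0, -91.6]
contact_force: [0.6, 0.9, -4.0]
gripper_width: 0.0617
gripper_force: 40.0
```

```bash
python3 -c "
from h import *
dock()
mv([.5111,.05,.058],-80.1)
"
```

```text
58.17 [0.4933 0.1492 0.0691] [180.   -0.  -91.6] [ 0.6  0.9 -4. ] 0.0617 39.99715805053711
[0.822, -0.172, 0.093, -0.032]
```

Emit:
drive_tool --increments '[[[0,0.2,-0.04,0,-0.01],[0,0.45,-0.1,0,-0.02],[0,0.7,-0.15,0,-0.03],[0,0.82,-0.172,0,-0.032],[0,0.82,-0.172,0,-0.032]]]'

```text
time_s: 58.8
tcp_pos: [0.5114, 0.0507, 0.0692]
eef_rot: [-180.0, 0.0, -80.1]
contact_force: [0.9, -0.2, -4.4]
gripper_width: 0.0616
gripper_force: 40.0
```

```bash
python3 -c "
from h import *
dock()
a=capture('side');
cv2.imwrite('pics/b9.png',cv2.resize(a[210:310,260:350],(720,600)[:2] and (540,600),interpolation=2)[:,:,::-1])
mv([.5111,.05,.036],-80.1)
"
```

```text
58.8 [0.5114 0.0507 0.0692] [-180.     0.   -80.1] [ 0.9 -0.2 -4.4] 0.0616 39.99705970287323
[0.009, 0.005, 0.277, 0.0]
```

View pics/b9.png

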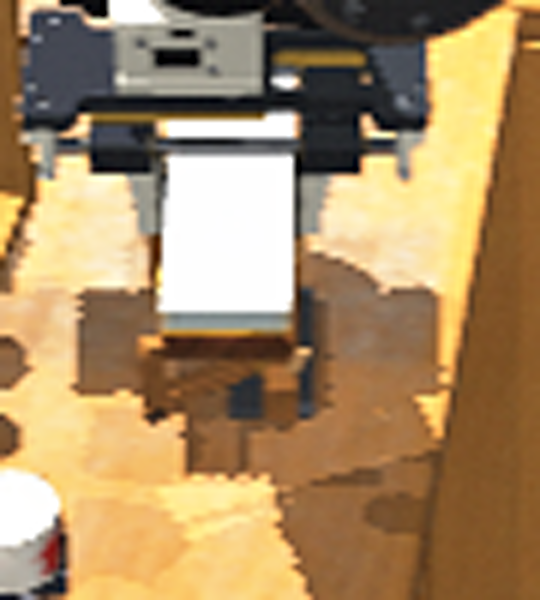

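The case is held level over the stand, with its left end at crop (225,330) and the left peg and leg just below it. I'll lower until the back rests on the legs.

Emit:
drive_tool --increments '[[[0,0,0,0.08,0],[0,0,0,0.16,0],[0,0,0,0.22,0],[0,0,0,0.25,0],[0,0,0,0.25,0]]]'

```text
time_s: 59.48
tcp_pos: [0.511, 0.0506, 0.039]
eef_rot: [180.0, -0.0, -80.0]
contact_force: [1.1, -0.0, -4.4]
gripper_width: 0.0618
gripper_force: 40.0
```

Emit:
drive_tool --increments '[[[0,0,0,0.01,0],[0,0,0,0.02,0],[0,0,0,0.025,0],[0,0,0,0.025,0]]]'

```text
time_s: 59.98
tcp_pos: [0.5112, 0.0506, 0.0364]
eef_rot: [-180.0, 0.0, -80.0]
contact_force: [-0.2, 0.2, -4.4]
gripper_width: 0.0617
gripper_force: 40.0
```

Emit:
drive_tool --increments '[[[0,0,0,0.006,0],[0,0,0,0.012,0],[0,0,0,0.016,0],[0,0,0,0.016,0]]]'

```text
time_s: 60.48
tcp_pos: [0.5111, 0.0506, 0.0344]
eef_rot: [180.0, -0.0, -80.0]
contact_force: [0.3, 0.1, -4.1]
gripper_width: 0.0617
gripper_force: 40.0
```

Emit:
drive_tool --increments '[[[0,0,0,0.006,0],[0,0,0,0.012,0],[0,0,0,0.012,0]]]'

```text
time_s: 60.85
tcp_pos: [0.5112, 0.0506, 0.033]
eef_rot: [-180.0, -0.0, -80.0]
contact_force: [0.2, -0.3, -3.9]
gripper_width: 0.0616
gripper_force: 40.0
```

Emit:
drive_tool --increments '[[[0,0,0,0.006,0],[0,0,0,0.009,0],[0,0,0,0.009,0]]]'

```text
time_s: 61.22
tcp_pos: [0.5115, 0.0507, 0.0325]
eef_rot: [-180.0, 0.0, -80.0]
contact_force: [-2.0, -0.7, 5.0]
gripper_width: 0.0615
gripper_force: 40.0
```

Emit:
drive_tool --increments '[[[0,0,0,0.006,0],[0,0,0,0.009,0],[0,0,0,0.009,0]]]'

```text
time_s: 61.6
tcp_pos: [0.5116, 0.0507, 0.0321]
eef_rot: [-179.9, -0.0, -80.0]
contact_force: [-6.3, -0.1, 13.9]
gripper_width: 0.0614
gripper_force: 40.0
```

Emit:
drive_tool --increments '[[[0.3,0,0,0,0],[0.42,0,0,0,0],[0.44,0,0,0,0],[0.46,0,0,0,0],[0.48,0,0,0,0]]]' --squeeze 3

```text
time_s: 62.22
tcp_pos: [0.5104, 0.0504, 0.0304]
eef_rot: [179.9, -0.0, -80.1]
contact_force: [-2.0, -0.2, -1.4]
gripper_width: 0.0643
gripper_force: 1.1
```

Emit:
drive_tool --increments '[[[0.52,0,0,0,0],[0.56,0,0,0,0],[0.6,0,0,0,0],[0.64,0,0,0,0],[0.68,0,0,0,0]]]'

```text
time_s: 62.85
tcp_pos: [0.511, 0.0506, 0.0308]
eef_rot: [180.0, -0.0, -80.0]
contact_force: [-2.7, -0.2, -1.8]
gripper_width: 0.0732
gripper_force: 1.1
```

Emit:
drive_tool --increments '[[[0.8,0,0,0,0],[1,0,0,0,0],[1,0,0,0,0],[1,0,0,0,0]]]'

```text
time_s: 63.35
tcp_pos: [0.5114, 0.0507, 0.031]
eef_rot: [-180.0, 0.0, -80.0]
contact_force: [0.5, 0.2, -0.3]
gripper_width: 0.0878
gripper_force: 0.0
```

```bash
python3 -c "
from h import *
dock()
a=capture('side')
cv2.imwrite('pics/b10.png',cv2.resize(a[210:310,260:350],(540,600),interpolation=2)[:,:,::-1])
"
```

```text
63.35 [0.5114 0.0507 0.031 ] [-180.    0.  -80.] [ 0.5  0.2 -0.3] 0.0878 0.0
```

View pics/b10.png

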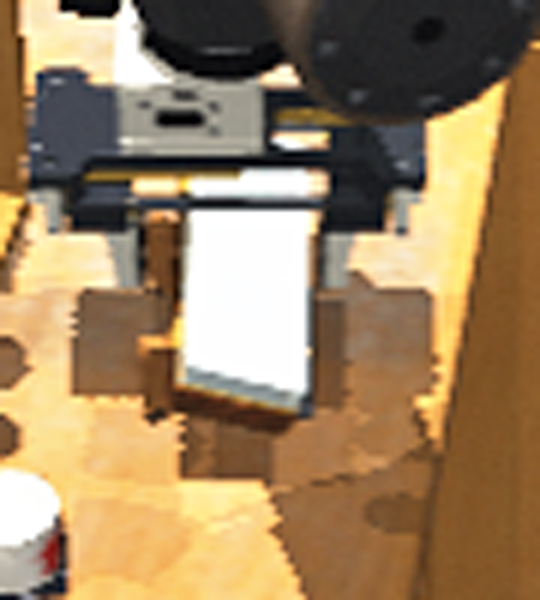

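The case has tipped onto the stand, sloping to the front: front left corner at crop (310,405), back at (185,380), leg tip behind at (155,345). I'll withdraw straight up and check the pose numerically.

Emit:
drive_tool --increments '[[[1,0,0,-0.2,0],[1,0,0,-0.5,0],[1,0,0,-0.9,0],[1,0,0,-0.9,0]]]'

```text
time_s: 63.9
tcp_pos: [0.5137, 0.0515, 0.1428]
eef_rot: [-179.6, 0.1, -80.0]
contact_force: [0.4, -0.1, -0.9]
gripper_width: 0.0875
gripper_force: 0.0
```

Emit:
drive_tool --increments '[[[1,0.5,0,0,0],[1,1,0,0,0],[1,1,0,0,0],[1,1,0,0,0]]]'

```text
time_s: 64.4
tcp_pos: [0.5315, -0.0679, 0.1381]
eef_rot: [179.9, 0.0, -80.1]
contact_force: [0.3, -0.6, -0.2]
gripper_width: 0.0874
gripper_force: 0.0
```

Emit:
drive_tool --increments '[[[1,0.5,0,0,0],[1,1,0,0,0],[1,1,0,0,0],[1,1,0,0,0]]]'

```text
time_s: 64.9
tcp_pos: [0.5525, -0.1848, 0.1384]
eef_rot: [180.0, 0.0, -80.0]
contact_force: [-0.1, 0.2, -0.1]
gripper_width: 0.0875
gripper_force: 0.0
```

```bash
cat > chk.py <<'E'
from legs import *
def corners(dx=0,dy=0,tilt=.35):
    c,s=np.cos(tilt),np.sin(tilt);L=[]
    for a,b in[(1,88),(1,-88),(61,-88),(61,88)]: # along from front bottom edge, lid top at 36
        L.append([-4+dx+a*c-36*s, b+dy, 33+a*s+36*c])
    L=np.array(L)/1000;return np.c_[(L[:,:2]@Rm.T)+O,L[:,2]]
dock()
for n,(u0,v0,u1,v1) in(("side",(260,215,335,300)),("top",(255,195,345,275))):
    im=capture(n)[v0:v1,u0:u1];h=cv2.cvtColor(im,cv2.COLOR_RGB2HSV)
    m=cv2.inRange(h,(0,0,195),(180,45,255));k,l,st,ce=cv2.connectedComponentsWithStats(m)
    i=1+np.argmax(st[1:,4]);cs=cv2.findContours((l==i).astype(np.uint8),0,2)[0][0]
    a=cv2.approxPolyDP(cs,3,True).reshape(-1,2)+[u0,v0]
    print(n,st[i,4],"seen",(ce[i]+[u0,v0]).round(1),a.tolist())
    for t in(.35,.0): 
        p=w2p(n,corners(tilt=t));print(" model",t,p.mean(0).round(1),p.round(1).tolist(),cv2.contourArea(p.astype(np.float32)))
E
python3 chk.py
```

```text
64.9 [ 0.5525 -0.1848  0.1384] [180.   0. -80.] [-0.1  0.2 -0.1] 0.0875 0.0
side 816 seen [300.8 252.3] [[293, 230], [291, 270], [309, 275], [310, 234]]
 model 0.35 [302.4 252. ] [[311.8, 274.8], [311.7, 233.9], [294.0, 229.1], [292.3, 270.0]] 767.0348420650698
 model 0.0 [297.9 253.9] [[307.5, 274.4], [307.9, 233.4], [289.1, 233.4], [287.0, 274.4]] 805.9275090771262
top 236 seen [269.5 230.4] [[277, 220], [262, 223], [266, 244], [271, 224], [276, 242]]
 model 0.35 [296.4 229.4] [[266.2, 245.8], [330.5, 234.4], [326.8, 213.0], [261.8, 224.6]] 1422.724151909817
 model 0.0 [295.7 224.6] [[265.4, 241.2], [329.7, 229.8], [325.8, 208.0], [261.7, 219.4]] 1444.4440518913325
```

The case pose matches the model: slope about 0.35 rad, centred sideways, and about 4 mm behind nominal, which is within tolerance. The robot is clear, so I'm handing in.

```bash
python3 -c "
from plant import job
print(job.close_job())"
```

```text
the job is handed in; nothing more can be done
None
```

I handed the job in at about 65 s: both legs pushed to their stops, both brooches in the case, lid pressed shut, and the case on the stand at about 20°, roughly 4 mm behind nominal; the hand-in gave no verdict.

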